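Rake the gauge rods into the grooved tray and against its stop

TASK

Take the rake from its green stand and, touching the rods only with the rake, comb the loose steel rods off the tray's flat shelf so that all five lie settled in the grooves, one to a groove; then comb along the grooves so that every rod ends against the yellow stop. Set the rake back on its stand as it was, and do not disturb the loose weights or the pen.

Things in the scene. Friction and masses are not known exactly. Their poses are not given: they have to be found in the camera images.
- tray: Blue grooved tray fixed to the bench; origin at its underside, midway along x. Inside: x = -115 to 115 mm, y = -166 to 204 mm; walls 6 mm thick round that, tops 32 mm above the bench. From y = -166 to 32 mm a flat raised shelf, surface 22 mm above the bench; then five grooves along x; from y = 171 to 204 mm a flat ledge, also 22 mm high, where the rake can go in behind a rod.
- grooves (a point): Middle of the floor of the middle groove, 6 mm above the bench; tray's axes. Five grooves along x over the whole inside length, centred at -56, -28, 0, 28, 56 mm in y from here, 17 mm wide. Round-topped ridges 11 mm wide, tops 22 mm above the bench, level with the shelf, part them. A settled rod is flush with the ridge tops, its axis 14 mm above the bench.
- stop (a point): Middle of the inner face of the yellow end wall (the stop, at the tray's +x end, x = +115 mm in the tray's frame), at its top, 32 mm above the bench; tray's axes.
- rake: Hand rake, 0.18 kg, same both ways round: a row along x of five steel tines (9 mm thick, 28 mm apart like the grooves, x = -56 to 56) under an orange bar (164 mm long, 16 thick, 28 to 40 mm above the tips); on it a flat black upright handle (36 mm along x, 18 thick along y, 40 to 102 mm above the tips). Origin: middle of the row, level with the tine tips; z up the handle.
- stand: Green rake stand fixed to the bench, base 176 by 60 mm; origin: middle of its underside. Rake's bar lies along x on two posts (x = -75, 75; tops 40 mm above the bench), between cheeks 26 mm apart in y, 52 mm high; 5 mm play either way. The rake starts there, its origin 12 mm above the stand's.
- rod1: Loose polished steel rod with two thin red bands, a round cylinder 16 mm in diameter and 120 mm long, about 0.17 kg; origin at its middle, on its axis; its x axis runs along its length (either way round). Starts askew on the shelf; rolls easily.
- rod2: Loose polished steel rod with two thin red bands, a round cylinder 16 mm in diameter and 120 mm long, about 0.17 kg; origin at its middle, on its axis; its x axis runs along its length (either way round). Starts askew on the shelf; rolls easily.
- rod3: Loose polished steel rod with two thin red bands, a round cylinder 16 mm in diameter and 120 mm long, about 0.17 kg; origin at its middle, on its axis; its x axis runs along its length (either way round). Starts askew on the shelf; rolls easily.
- rod4: Loose polished steel rod with two thin red bands, a round cylinder 16 mm in diameter and 120 mm long, about 0.17 kg; origin at its middle, on its axis; its x axis runs along its length (either way round). Starts askew on the shelf; rolls easily.
- rod5: Loose polished steel rod with two thin red bands, a round cylinder 16 mm in diameter and 120 mm long, about 0.17 kg; origin at its middle, on its axis; its x axis runs along its length (either way round). Starts already down in the middle groove, away from the stop.
- weight_large: Polished steel calibration weight with a knob top, large, 48 mm in diameter, 80 mm high, standing loose on the bench; origin: middle of its underside, z up. Leave alone.
- weight_mid: Polished steel calibration weight with a knob top, middle, 38 mm in diameter, 64 mm high, standing loose on the bench; origin: middle of its underside, z up. Leave alone.
- weight_small: Polished steel calibration weight with a knob top, small, 32 mm in diameter, 52 mm high, standing loose on the bench; origin: middle of its underside, z up. Leave alone.
- pen: Black pen, 140 mm long, 12 mm thick, lying loose on the bench; origin at its underside, midway. Leave alone.
- weight_block: Fixed wooden block, 170 mm (x) by 70 mm (y), with three small steel weights on it, 80 mm high in all; origin: middle of its underside. An obstacle, it may stand on either side of the tray.
There are look-alikes about, which are no part of the job. There is more than one size of the rake; the job needs the smallest. What is shaped like the rod1 but orange is not meant.

How it is judged:
By the outcome, as a careful person would: the job done as asked, in the order asked, and still so for the second after the job is handed in, with the robot touching nothing.
It also fails if it takes over 67 s, if anything falls off the work surface, if the arm or the gripper's body presses on something with over 40 N, if the wrist force passes 120 N, or if a joint passes its speed limit or range.

ROBOT

A 6-joint arm with a two-finger parallel gripper is mounted at the origin on the work surface. World frame = base frame: x ahead of the robot, y to its left, z up, the work surface at z = 0. Lengths are in m, angles in rad, forces in N, time in s.
With the tool pointing down it reaches from about 0.325 to 0.9 m from the base axis. Payload 3.5 kg.
Tool frame: the origin (TCP) lies at the very end of the fingers, on their centre line; the grasp point (between the pads) lies 19 mm behind it; z points along the fingers, y is the line along which they close (so a half turn about z gives the same grasp; the last joint's range is limited). The gripper opens to 85 mm and grips with 20 to 120 N. Pads are 22 mm wide; open, the fingers measure 114 mm over their backs; the gripper's body (76 mm by 85 mm) begins 54 mm behind the grasp point. The pads swing forward as they close: fully open they stand 13 mm farther back than shut.
Start: joints at [-1.215, 0.276, -0.026, 1.268, 0, 1.467], TCP at [0.277, -0.56, 0.231] pointing down, gripper open.
Joint ranges: [-3.12, 3.12], [-0.85, 1.88], [-1.08, 1.24], [-1.95, 2.15], [-1.57, 1.53], [-3.14, 3.14]. Speed limits (rad/s): [2.57, 2.57, 3.14, 3.14, 3.14, 3.14].

INTERFACE

Orientations are given as a unit quaternion [x, y, z, w].
In Python, from cell import * gives the robot as it stands. The module is installed in compiled form; this text tells all that it offers.
- The arm moves only by the tool send_rows, never from a script. Its argument "rows" is a list of rows, each an object with "angular": the turn, a rotation vector about the world's x, y, z in degrees, a list of three; "dp": the shift along the world's x, y, z in m, a list of three; "grip": the opening, from -1 (shut) to 1 (fully open). A call has 1 to 8 rows; each row shifts and turns the commanded pose from where the row before left it; what a row does not reach is not made up. A row lasts 1/8 s, in which the tool goes at most 62.5 mm and 10.7 degrees, less where a joint would pass 70% of its speed; a pose out of reach is approached as far as the arm can. A call is refused whole if a number of a shift passes 0.0625 or a number of a turn 10.7, either way. A call with a gripper value outside its range is refused whole. The fingers move at their own pace and stop on an object; the grip force is fixed at half the most. Time passes only in rows, so rows that do not move let the fingers close. It gives the time, the measured TCP pose, the force, the opening and the grip force at its end, in the units of the state.
- sense(): the state, without advancing time (a new reading comes with each control period).
- capture(name): name is "scene" or "side" or "wrist"; returns a dict with "color" (384x512x3 uint8, red, green, blue), "mtx" (3x3 intrinsics, pixels), "k1" (the pictures are not rectified: a ray, as slopes to the right and down, at radius r is drawn at 1 + k1 r^2 times it, then the intrinsics apply), "cam_to_world" (4x4, takes a point from camera to world coordinates); the wrist camera has in their place "hand_eye" (4x4, takes a point from camera to tool coordinates, whose origin is the TCP and whose axes are the flange's). Camera axes: x right, y down, z forward; pixel columns grow to the right and rows downward; lengths in m; the calibration is good to about 2 mm. A picture is of the moment at which its call begins: read the wrist's pose just before it. There is no depth.
- job_done(): hands the job in; it is judged then, once.
Trained networks look in a picture, given as the dict that the camera call returned (one of the last four; its "shot" number tells which), for a name from the list of things; names that differ only in an ending like _2 or _b are one class to them, and where a whole thing is asked for, a point or a joint stands for the part that bears it (a point fixed in the world has none). Each returns a list of dicts, best first, with "score" (0 to 1); they miss things now and then, are a little off and sometimes report something else, mostly with a low value. They report only what shows in the picture. A call takes as long as a camera call. They do not tell look-alikes from the thing itself.
- spot_in(label, picture): "box" ([left, top, width, height] in pixels, round what is visible of it).
- pinpoint(label, picture): "point" ([column, row] in pixels: a listed point, or the origin of a listed thing).
The state is a dict: "clock": time; "q": joint angles; "qvel": joint speeds; "joint_efforts": joint torques, N m; "ee_pos": TCP position; "orientation": TCP orientation; "wrist_force": force on the tool from outside, world axes, zero at the start; "torque": the same for the moment, N m; "gripper_width": opening from 0.0 (shut) to 1.0 (fully open); "finger_force": force on a finger pad.
Only numpy, scipy, OpenCV 4.12 (cv2) and the standard library are available. Lean on these libraries where they do the work, as an engineer would, in place of code of your own. Each camera call takes 0.05 s, during which the arm holds its last target. There are 200 camera calls.

## Working session

There is one attempt and no reset: what is moved stays moved. The work goes in short steps, Python scripts to look and compute and a tool call to move; the robot and the scene stay as the last step left them, time stands still between calls to the robot, and variables do not carry over. Pictures are saved under pics/ and viewed, at most 10 in all, crops included, and the job is handed in when it is done.

Besides the shell and the picture viewer there is one more tool, called after "Request:" as a command line: name --argument value ..., lists and objects as JSON in quotes. send_rows: Moves the arm, as the interface text tells. Its arguments: {"type":"object","properties":{"rows":{"type":"array","items":{"type":"object","properties":{"angular":{"type":"array","items":{"type":"number"}},"dp":{"type":"array","items":{"type":"number"}},"grip":{"type":"number"}}}}},"required":["rows"]}

```bash
mkdir -p pics
cat > h.py <<'E'
from cell import *
import numpy as np, cv2
from scipy.spatial.transform import Rotation as R
def cam2w(p):
    if "cam_to_world" in p: return np.array(p["cam_to_world"])
    s=p["st"]; T=np.eye(4); T[:3,:3]=R.from_quat(s["orientation"]).as_matrix(); T[:3,3]=s["ee_pos"]
    return T@np.array(p["hand_eye"])
def cap(n):
    s=sense(); p=capture(n); p["st"]=s; return p
def ray(p,uv):
    M=np.array(p["mtx"]); d=np.array([(uv[0]-M[0,2])/M[0,0],(uv[1]-M[1,2])/M[1,1]]); u=d.copy()
    for _ in range(20): u=d/(1+p["k1"]*(u@u))
    T=cam2w(p); return T[:3,3],T[:3,:3]@np.array([u[0],u[1],1])
def at(p,uv,z):
    o,d=ray(p,uv); return o+d*(z-o[2])/d[2]
def proj(p,X):
    T=np.linalg.inv(cam2w(p)); c=T[:3,:3]@np.array(X)+T[:3,3]; u=c[:2]/c[2]; u=u*(1+p["k1"]*(u@u)); M=np.array(p["mtx"])
    return np.array([u[0]*M[0,0]+M[0,2],u[1]*M[1,1]+M[1,2]])
def save(p,n,box=None,size=None):
    im=p["color"][:,:,::-1]
    if box: im=im[box[1]:box[1]+box[3],box[0]:box[0]+box[2]]
    if size: im=cv2.resize(im,size,interpolation=cv2.INTER_CUBIC)
    cv2.imwrite("pics/"+n,im)
E
python3 - <<'E'
from h import *
np.set_printoptions(precision=4,suppress=True)
a=cap("scene");b=cap("side")
im=[cv2.resize(p["color"][:,:,::-1],(800,600)) for p in (a,b)]
cv2.imwrite("pics/a.png",im[0]);cv2.imwrite("pics/b.png",im[1])
H={"tray":0,"grooves":.006,"stop":.032,"rake":.012,"stand":0,"rod1":.03,"weight_large":0,"weight_mid":0,"weight_small":0,"pen":0,"weight_block":0}
for n,p in (("scene",a),("side",b)):
    print(n,cam2w(p)[:3,3])
    for l,z in H.items():
        print(l,[(np.round(d["point"]).astype(int).tolist(),round(d["score"],2),at(p,d["point"],z)[:2].round(3).tolist()) for d in pinpoint(l,p)[:7]])
E
```

```text
scene [ 1.334  -0.6192  0.7331]
tray [([298, 224], 0.98, [0.574, -0.025])]
grooves [([322, 210], 0.58, [0.567, 0.064])]
stop [([322, 234], 0.68, [0.672, -0.022])]
rake [([141, 194], 0.81, [0.231, -0.338]), ([171, 237], 0.79, [0.463, -0.339]), ([79, 259], 0.69, [0.425, -0.563]), ([238, 200], 0.54, [0.409, -0.112])]
stand [([174, 235], 0.71, [0.444, -0.325])]
rod1 [([179, 298], 0.94, [0.684, -0.413]), ([304, 216], 0.73, [0.587, -0.014]), ([304, 152], 0.72, [0.306, 0.192]), ([268, 227], 0.63, [0.576, -0.121]), ([302, 221], 0.6, [0.6, -0.033]), ([324, 204], 0.56, [0.571, 0.063]), ([261, 225], 0.51, [0.56, -0.132])]
weight_large [([233, 273], 0.82, [0.65, -0.264])]
weight_mid [([414, 196], 0.78, [0.645, 0.342])]
weight_small [([303, 173], 0.72, [0.369, 0.146])]
pen [([238, 196], 0.5, [0.378, -0.095])]
weight_block [([172, 236], 0.57, [0.447, -0.333]), ([372, 176], 0.56, [0.499, 0.318])]
side [0.0638 0.7547 0.7475]
tray []
grooves [([196, 224], 0.74, [0.574, 0.075]), ([176, 291], 0.44, [0.492, 0.313])]
stop [([183, 195], 0.79, [0.67, -0.011])]
rake [([275, 165], 0.89, [0.459, -0.322]), ([306, 138], 0.8, [0.409, -0.57])]
stand [([278, 166], 0.68, [0.449, -0.336])]
rod1 [([274, 292], 0.83, [0.253, 0.242]), ([208, 198], 0.63, [0.584, -0.028]), ([226, 182], 0.58, [0.573, -0.133]), ([226, 188], 0.57, [0.558, -0.101]), ([200, 225], 0.46, [0.544, 0.095]), ([209, 199], 0.45, [0.581, -0.025]), ([236, 143], 0.45, [0.658, -0.395])]
weight_large [([221, 167], 0.56, [0.656, -0.254]), ([276, 205], 0.36, [0.377, -0.11])]
weight_mid [([117, 281], 0.54, [0.66, 0.341])]
weight_small [([247, 265], 0.48, [0.359, 0.163])]
pen [([271, 206], 0.68, [0.389, -0.101])]
weight_block [([175, 291], 0.87, [0.496, 0.312])]
```

View pics/a.png

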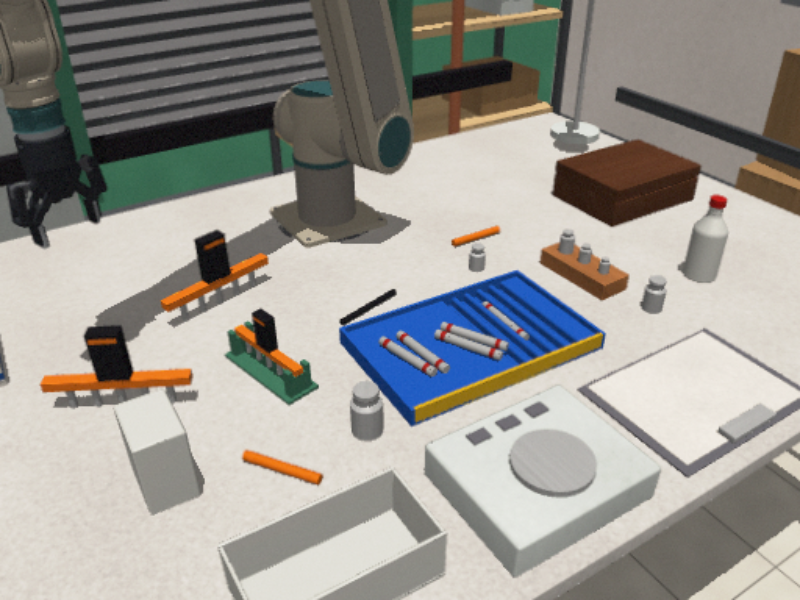

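View pics/b.png

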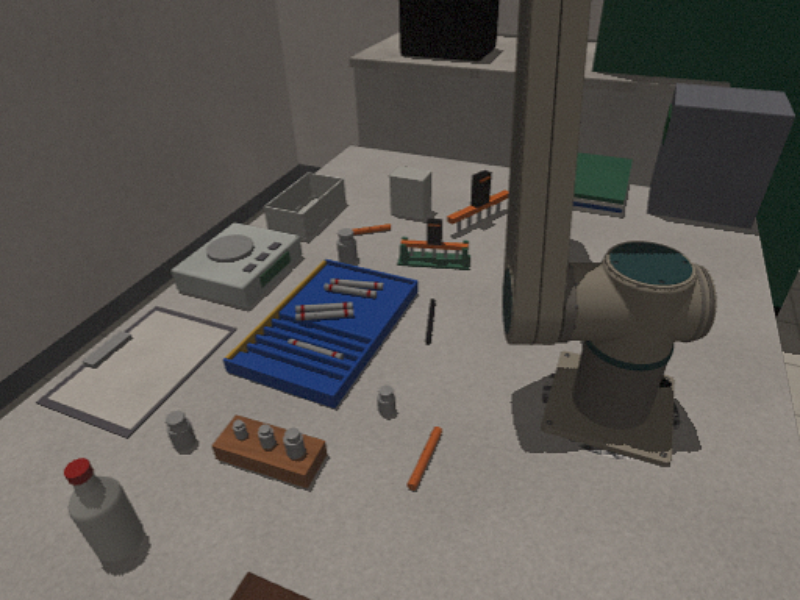

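The first two pictures show three rakes: one on the green stand at raw scene px (171,237), one free at (141,194), and a larger free one at (79,259). The smallest is the one on the stand, so I choose that. The silver rods with red bands are in the tray at about (304,216), (302,221), (268,227), (261,225) and (324,204). The orange rods at (179,298) and (304,152) are look-alikes. Next I take the close crop and fit the tray and stand poses.

```bash
cat >> h.py <<'E'
from scipy.optimize import minimize
def mask(p,lo,hi,box=None):
    h=cv2.cvtColor(p["color"],cv2.COLOR_RGB2HSV); m=cv2.inRange(h,lo,hi)
    if box:
        k=np.zeros_like(m); x,y,w,hh=box; k[y:y+hh,x:x+w]=m[y:y+hh,x:x+w]; m=k
    n,l,s,_=cv2.connectedComponentsWithStats(m)
    return (l==1+np.argmax(s[1:,4])).astype(np.uint8)
def hullimg(pts):
    m=np.zeros((384*4,512*4),np.uint8); cv2.fillConvexPoly(m,cv2.convexHull((np.array(pts)*4+1.5).astype(np.int32)),1); return m
def fit(pm,corners,x0):
    """pm: list of (picture, mask)"""
    H=[]
    for p,m in pm: 
        ys,xs=np.nonzero(m); H.append(hullimg(np.c_[xs,ys]))
    def cost(v):
        c,s=np.cos(v[2]),np.sin(v[2]); W=[[v[0]+c*x-s*y,v[1]+s*x+c*y,z] for x,y,z in corners]; J=0
        for (p,_),h in zip(pm,H):
            g=hullimg([proj(p,w) for w in W]); J+=1-(g&h).sum()/(g|h).sum()
        return J
    sim=np.array([x0]*4)+np.vstack([[0,0,0],np.diag([.02,.02,.12])])
    r=minimize(cost,x0,method="Nelder-Mead",options=dict(initial_simplex=sim,xatol=1e-4,fatol=1e-5)); return r.x,r.fun
TRAY=[(x,y,z) for x in(-.121,.121) for y in(-.172,.21) for z in(0,.032)]
E
python3 - <<'E'
from h import *
a=cap("scene");b=cap("side")
pm=[]
for p,box in((a,(200,160,200,120)),(b,(130,150,160,120))):
    m=mask(p,(105,120,40),(128,255,255),box); m=cv2.bitwise_or(m,mask(p,(18,120,60),(35,255,255),box)); pm.append((p,m)); print(cv2.boundingRect(m))
for i in (pm[:1],pm[1:],pm): print(fit(i,TRAY,[.574,-.02,0]))
save(a,"c.png",(130,190,80,80),(600,600))
E
```

```text
(217, 173, 170, 99)
(143, 166, 124, 95)
(array([ 0.56584229, -0.02895797, -0.0266848 ]), np.float64(0.017115059668391552))
(array([ 0.56793474, -0.02818928, -0.02311921]), np.float64(0.011214599782516155))
(array([ 0.56757867, -0.02931727, -0.02568104]), np.float64(0.030694475085465966))
```

View pics/c.png

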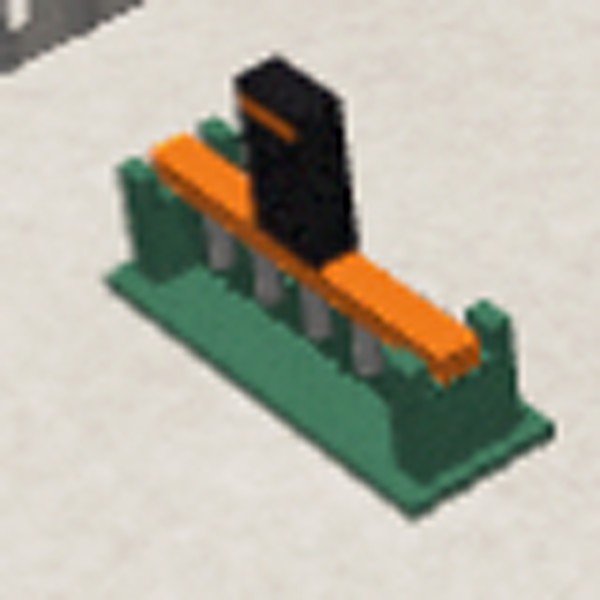

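The crop confirms the choice: a small orange rake with a black handle, seated on the green stand. Now I look at the current pose, to plan the approach.

Run:
```python
from h import *
np.set_printoptions(precision=4,suppress=True)
p=cap("wrist"); s=p["st"]; print(s["clock"],s["ee_pos"],s["q"],s["gripper_width"]); print(R.from_quat(s["orientation"]).as_matrix()); print(np.array(p["hand_eye"]),p["mtx"],p["k1"])
for n in("scene","side"):
    q=cap(n); print([d["box"] for d in spot_in("stand",q)],[d["box"] for d in spot_in("rake",q)])
```

```text
1.3 [ 0.2768 -0.5604  0.2313] [-1.2154  0.2764 -0.0264  1.268  -0.      1.4674] 0.9979238570665211
[[ 0.8966  0.4429 -0.    ]
 [ 0.4429 -0.8966  0.    ]
 [-0.     -0.     -1.    ]]
[[ 0.0008 -0.9601 -0.2798  0.0708]
 [ 1.      0.0008  0.0002 -0.0005]
 [-0.     -0.2798  0.9601 -0.143 ]
 [ 0.      0.      0.      1.    ]] [[271.8616   0.     253.1984]
 [  0.     271.8616 192.2282]
 [  0.       0.       1.    ]] -0.06215485386711567
[[145.8, 206.1, 56.9, 52.3]] [[102.8, 146.2, 69.7, 56.3], [148.3, 201.2, 45.4, 38.6], [24.9, 209.7, 95.9, 52.8]]
[[253.7, 152.5, 48.7, 21.2]] [[285.3, 106.9, 38.4, 40.9], [258.0, 140.4, 40.3, 23.2]]
```

Request:
send_rows --rows '[{"dp":[0.05,0.05,0.02],"angular":[0,0,0],"grip":1},{"dp":[0.05,0.05,0.02],"angular":[0,0,0],"grip":1},{"dp":[0.05,0.05,0.02],"angular":[0,0,0],"grip":1},{"dp":[0.0,0.05,0.01],"angular":[0,0,0],"grip":1},{"dp":[0.0,0,0],"angular":[0,0,0],"grip":1}]'

```text
clock: 2.28
ee_pos: [0.4051, -0.3801, 0.2939]
orientation: [0.973, 0.229, 0.0, 0.001]
wrist_force: [-0.1, -0.8, -0.2]
gripper_width: 1.002
finger_force: 0.0
```

Run:
```python
from h import *
np.set_printoptions(precision=4,suppress=True)
p=cap("wrist"); s=p["st"]; print(s["clock"],s["ee_pos"],s["q"],s["wrist_force"]); print(R.from_quat(s["orientation"]).as_matrix())
save(p,"d.png")
for l,z in(("stand",0),("rake",.012)): print(l,[(d["point"],d["score"],at(p,d["point"],z)) for d in pinpoint(l,p)])
```

```text
2.275 [ 0.4051 -0.3801  0.2939] [-0.8701  0.1255 -0.0809  1.3631  0.0003  1.8087] [-0.1479 -0.79   -0.1735]
[[ 0.8948  0.4464  0.0011]
 [ 0.4464 -0.8948 -0.0008]
 [ 0.0006  0.0012 -1.    ]]
stand [([238.6, 120.5], 0.78, array([ 0.4488, -0.3326,  0.    ]))]
rake [([177.2, 248.3], 0.86, array([ 0.2074, -0.3305,  0.012 ])), ([236.7, 115.0], 0.82, array([ 0.4554, -0.327 ,  0.012 ])), ([348.5, 206.2], 0.63, array([ 0.4071, -0.5565,  0.012 ]))]
```

View pics/d.png

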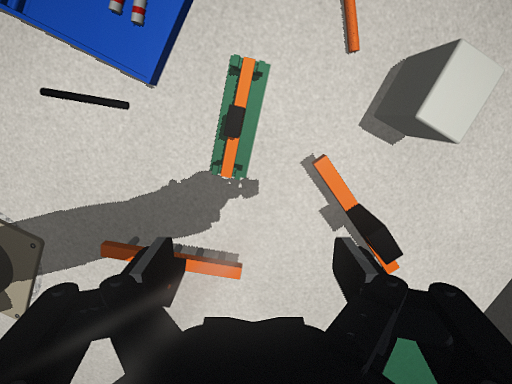

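The wrist picture shows the small rake on its green stand at about (237,115) and the pen at (85,98), with the two larger rakes well clear. I fit the bar for position and yaw, and begin turning the tool to yaw 180° because of the joint 6 range.

```bash
cat >> h.py <<'E'
def bar(z0): return [(x,y,z) for x in(-.082,.082) for y in(-.008,.008) for z in(z0+.028,z0+.040)]
OR=((5,150,60),(20,255,255))
E
python3 - <<'E'
from h import *
p=cap("wrist"); m=mask(p,*OR,(200,40,80,150)); print(cv2.boundingRect(m)); 
# whole bar incl. part beyond handle
h=cv2.cvtColor(p["color"],cv2.COLOR_RGB2HSV); m=cv2.inRange(h,*OR); k=np.zeros_like(m);k[50:182,212:260]=m[50:182,212:260]; print(cv2.boundingRect(k))
print(fit([(p,k)],bar(.012),[.452,-.330,.0]))
a=cap("scene");h=cv2.cvtColor(a["color"],cv2.COLOR_RGB2HSV); m=cv2.inRange(h,*OR); l=np.zeros_like(m);l[208:245,148:198]=m[208:245,148:198];print(cv2.boundingRect(l))
print(fit([(a,l)],bar(.012),[.452,-.330,.0])); print(fit([(a,l),(p,k)],bar(.012),[.452,-.330,.0]))
E
```

```text
(232, 55, 21, 52)
(218, 55, 35, 121)
(array([ 0.4506874 , -0.33070645,  0.24381579]), np.float64(0.022663358147229085))
(150, 208, 44, 33)
(array([ 0.45060811, -0.33096187,  0.22548912]), np.float64(0.27435230229663987))
(array([ 0.45067202, -0.33086769,  0.24249973]), np.float64(0.30800971038046754))
```

Request:
send_rows --rows '[{"dp":[0.01,0.01,0],"angular":[0,0,10.7],"grip":1},{"dp":[0.01,0.01,0],"angular":[0,0,10.7],"grip":1},{"dp":[0.01,0.01,0],"angular":[0,0,10.7],"grip":1},{"dp":[0.01,0.01,0],"angular":[0,0,10.7],"grip":1},{"dp":[0.01,0.01,0],"angular":[0,0,10.7],"grip":1},{"dp":[0,0,0],"angular":[0,0,10.7],"grip":1},{"dp":[0,0,0],"angular":[0,0,10.7],"grip":1},{"dp":[0,0,0],"angular":[0,0,10.7],"grip":1}]'

```text
clock: 3.52
ee_pos: [0.4541, -0.3339, 0.2916]
orientation: [0.558, 0.83, 0.0, -0.0]
wrist_force: [-0.3, 0.3, 1.0]
gripper_width: 0.995
finger_force: 0.0
```

Request:
send_rows --rows '[{"dp":[0,0,-0.02],"angular":[0,0,10.7],"grip":1},{"dp":[0,0,-0.02],"angular":[0,0,10.7],"grip":1},{"dp":[0,0,-0.02],"angular":[0,0,10.7],"grip":1},{"dp":[0,0,-0.02],"angular":[0,0,10.7],"grip":1},{"dp":[0,0,0],"angular":[0,0,10.7],"grip":1},{"dp":[0,0,0],"angular":[0,0,10],"grip":1},{"dp":[0,0,0],"angular":[0,0,0],"grip":1}]'

```text
clock: 4.4
ee_pos: [0.454, -0.3338, 0.2117]
orientation: [0.042, 0.999, 0.0, -0.0]
wrist_force: [-0.6, 0.2, -0.1]
gripper_width: 1.003
finger_force: 0.0
```

Run:
```python
from h import *
np.set_printoptions(precision=4,suppress=True)
p=cap("wrist"); s=p["st"]; print(s["clock"],s["ee_pos"],s["q"]); print(R.from_quat(s["orientation"]).as_matrix())
h=cv2.cvtColor(p["color"],cv2.COLOR_RGB2HSV); m=cv2.inRange(h,*OR); n,l,st,_=cv2.connectedComponentsWithStats(m); print(st[1:][st[1:,4]>30])
save(p,"e.png")
```

```text
4.4 [ 0.454  -0.3338  0.2117] [-0.7487  0.1799 -0.1905  1.2012 -0.0001 -0.6645]
[[-0.9965  0.0841 -0.0007]
 [ 0.0841  0.9965  0.0005]
 [ 0.0007  0.0005 -1.    ]]
[[ 224  102   33   62  871]
 [   0  120  151   77 2312]
 [   0  152   19   10   79]
 [ 261  201   21   38  418]
 [ 194  291   45   28  315]]
```

View pics/e.png

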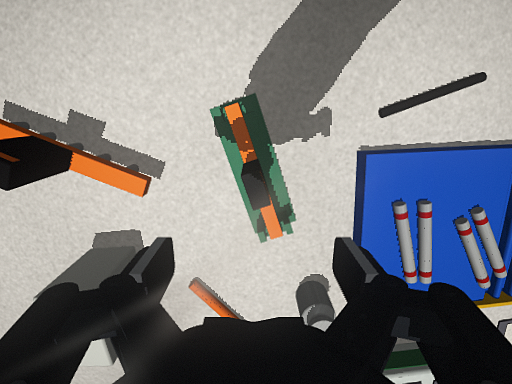

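The rake on the stand is centred at about (253,170), the tray with its four rods is on the right, and the large weight is at (315,295), clear of the stand. I refine the fit from this view.

Run:
```python
from h import *
p=cap("wrist"); h=cv2.cvtColor(p["color"],cv2.COLOR_RGB2HSV); m=cv2.inRange(h,*OR); k=np.zeros_like(m);k[95:245,215:290]=m[95:245,215:290]
print(fit([(p,k)],bar(.012),[.451,-.330,.24]))
```

```text
(array([ 0.44986951, -0.33103611,  0.24676949]), np.float64(0.0356011694481666))
```

Request:
send_rows --rows '[{"dp":[-0.003,0.002,0],"angular":[0,0,9.3],"grip":1},{"dp":[0,0,0],"angular":[0,0,9.3],"grip":1},{"dp":[0,0,0],"angular":[0,0,0],"grip":1}]'

```text
clock: 4.88
ee_pos: [0.4513, -0.3311, 0.2123]
orientation: [-0.12, 0.993, -0.0, 0.0]
wrist_force: [-0.2, 0.8, -0.4]
gripper_width: 0.997
finger_force: 0.0
```

Request:
send_rows --rows '[{"dp":[-0.001,0,-0.05],"angular":[0,0,0],"grip":1},{"dp":[0,0,-0.05],"angular":[0,0,0],"grip":1},{"dp":[0,0,-0.03],"angular":[0,0,0],"grip":1},{"dp":[0,0,-0.02],"angular":[0,0,0],"grip":1},{"dp":[0,0,0],"angular":[0,0,0],"grip":0},{"dp":[0,0,0],"angular":[0,0,0],"grip":-1},{"dp":[0,0,0],"angular":[0,0,0],"grip":-1},{"dp":[0,0,0],"angular":[0,0,0],"grip":-1}]'

```text
clock: 5.88
ee_pos: [0.4512, -0.3314, 0.0637]
orientation: [-0.122, 0.993, -0.001, 0.001]
wrist_force: [1.3, -0.5, 2.0]
gripper_width: 0.207
finger_force: 58.9
```

Request:
send_rows --rows '[{"dp":[0,0,0],"angular":[0,0,0],"grip":-1},{"dp":[0,0,0],"angular":[0,0,0],"grip":-1}]'

```text
clock: 6.12
ee_pos: [0.4512, -0.3314, 0.0637]
orientation: [-0.122, 0.993, -0.001, 0.001]
wrist_force: [-0.6, 1.1, 5.7]
gripper_width: 0.202
finger_force: 59.2
```

Request:
send_rows --rows '[{"dp":[0,0,0.02],"angular":[0,0,0],"grip":-1},{"dp":[0,0,0.03],"angular":[0,0,0],"grip":-1},{"dp":[0,0,0.04],"angular":[0,0,0],"grip":-1},{"dp":[0.01,0.01,0.04],"angular":[0,0,-5],"grip":-1},{"dp":[0.03,0.04,0.02],"angular":[0,0,-5.4],"grip":-1},{"dp":[0.03,0.05,0],"angular":[0,0,-5],"grip":-1},{"dp":[0.03,0.04,0],"angular":[0,0,0],"grip":-1},{"dp":[0.013,0.017,0],"angular":[0,0,0],"grip":-1}]'

```text
clock: 7.12
ee_pos: [0.564, -0.1715, 0.2117]
orientation: [0.011, 1.0, 0.0, -0.0]
wrist_force: [0.1, -1.1, -2.3]
gripper_width: 0.201
finger_force: 58.8
```

Run:
```python
from h import *
np.set_printoptions(precision=4,suppress=True)
T=np.array([.5675,-.029]);c,s_=np.cos(-.0255),np.sin(-.0255);RT=np.array([[c,-s_],[s_,c]])
p=cap("wrist"); s=p["st"]; print(s["clock"],s["ee_pos"],s["orientation"],s["wrist_force"])
a=cap("scene")
for q in(p,a):
    print([(np.round(d["point"]),round(d["score"],2),RT.T@(at(q,d["point"],.03)[:2]-T)) for d in pinpoint("rod1",q)])
im=np.hstack([cv2.resize(p["color"],(480,360)),cv2.resize(a["color"][160:280,210:410],(320,192)).repeat(1,0)[:192] if 0 else cv2.copyMakeBorder(cv2.resize(a["color"][165:277,215:392],(320,203)),0,157,0,0,cv2.BORDER_CONSTANT)])
cv2.imwrite("pics/f.png",im[:,:,::-1])
```

```text
7.125 [ 0.564  -0.1715  0.2117] [ 0.011   0.9999  0.0002 -0.0005] [ 0.1485 -1.0707 -2.2958]
[(array([380., 182.]), 0.89, array([0.0085, 0.0164])), (array([362., 193.]), 0.83, array([ 0.0237, -0.0049])), (array([445., 159.]), 0.72, array([-0.0205,  0.0965])), (array([279., 174.]), 0.66, array([ 0.0001, -0.1107])), (array([305., 177.]), 0.61, array([ 0.003 , -0.0785])), (array([ 92., 245.]), 0.56, array([ 0.0988, -0.3605]))]
[(array([259., 227.]), 0.79, array([-0.0015, -0.1112])), (array([305., 218.]), 0.79, array([0.0274, 0.0114])), (array([298., 220.]), 0.74, array([ 0.0253, -0.0076])), (array([179., 294.]), 0.68, array([ 0.1168, -0.3752])), (array([323., 202.]), 0.61, array([-0.007 ,  0.0957])), (array([267., 228.]), 0.56, array([ 0.016 , -0.0967])), (array([305., 151.]), 0.48, array([-0.2739,  0.2248]))]
```

View pics/f.png

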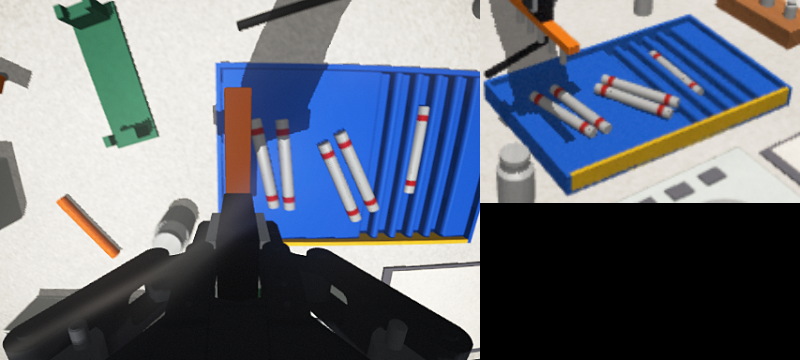

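Four rods lie on the shelf, at wrist-view px (265,163), (286,165), (340,180) and (357,172) in this composite. The fifth is in the middle groove at (418,150). The rake's bar is held straight, behind the rods. I lower it behind them and comb.

Request:
send_rows --rows '[{"dp":[0.0097,-0.0058,0],"angular":[0,0,0],"grip":-1},{"dp":[0,0,-0.04],"angular":[0,0,0],"grip":-1},{"dp":[0,0,-0.04],"angular":[0,0,0],"grip":-1},{"dp":[0,0,-0.03],"angular":[0,0,0],"grip":-1},{"dp":[0,0,-0.015],"angular":[0,0,0],"grip":-1},{"dp":[0,0,-0.01],"angular":[0,0,0],"grip":-1},{"dp":[0,0,0],"angular":[0,0,0],"grip":-1}]'

```text
clock: 8.2
ee_pos: [0.5732, -0.1801, 0.0775]
orientation: [0.013, 1.0, -0.0, 0.0]
wrist_force: [0.5, -0.2, -0.5]
gripper_width: 0.2
finger_force: 59.0
```

Request:
send_rows --rows '[{"dp":[0.0001,0.005,0],"angular":[0,0,0],"grip":-1},{"dp":[0.0001,0.005,0],"angular":[0,0,0],"grip":-1},{"dp":[0.0001,0.005,0],"angular":[0,0,0],"grip":-1},{"dp":[0.0001,0.005,0],"angular":[0,0,0],"grip":-1},{"dp":[0.0001,0.005,0],"angular":[0,0,0],"grip":-1},{"dp":[0.0001,0.005,0],"angular":[0,0,0],"grip":-1},{"dp":[0.0001,0.005,0],"angular":[0,0,0],"grip":-1},{"dp":[0.0001,0.005,0],"angular":[0,0,0],"grip":-1}]'

```text
clock: 9.2
ee_pos: [0.5739, -0.1395, 0.0774]
orientation: [0.012, 1.0, -0.0, -0.0]
wrist_force: [-0.7, -0.9, -1.3]
gripper_width: 0.203
finger_force: 58.9
```

Request:
send_rows --rows '[{"dp":[0.0001,0.005,0],"angular":[0,0,0],"grip":-1},{"dp":[0.0001,0.005,0],"angular":[0,0,0],"grip":-1},{"dp":[0.0001,0.005,0],"angular":[0,0,0],"grip":-1},{"dp":[0.0001,0.005,0],"angular":[0,0,0],"grip":-1},{"dp":[0.0001,0.005,0],"angular":[0,0,0],"grip":-1},{"dp":[0.0001,0.005,0],"angular":[0,0,0],"grip":-1},{"dp":[0.0001,0.005,0],"angular":[0,0,0],"grip":-1},{"dp":[0.0001,0.005,0],"angular":[0,0,0],"grip":-1}]'

```text
clock: 10.2
ee_pos: [0.5746, -0.0995, 0.0773]
orientation: [0.012, 1.0, -0.0, -0.0]
wrist_force: [0.2, -1.4, -2.0]
gripper_width: 0.202
finger_force: 58.9
```

```bash
cat > look.py <<'E'
from h import *
import sys
np.set_printoptions(precision=4,suppress=True)
T=np.array([.5675,-.029]);c,s_=np.cos(-.0255),np.sin(-.0255);RT=np.array([[c,-s_],[s_,c]])
s=sense(); print(s["clock"],s["ee_pos"],s["orientation"],s["wrist_force"],"rake in tray",RT.T@(np.array(s["ee_pos"])[:2]-T),s["q"])
ims=[]
for n in("scene","side","wrist"):
    q=cap(n); z=float(sys.argv[2])
    print(n,[(np.round(d["point"]).astype(int).tolist(),round(d["score"],2),(RT.T@(at(q,d["point"],z)[:2]-T)).round(3).tolist()) for d in pinpoint("rod1",q)])
    if n=="scene": ims.append(cv2.resize(q["color"][165:277,215:392],(400,253)))
    if n=="side": ims.append(cv2.resize(q["color"][155:267,130:307],(400,253)))
    if n=="wrist": w=cv2.resize(q["color"],(800,600))[0:340,:]
im=np.vstack([np.hstack(ims),w]); cv2.imwrite("pics/"+sys.argv[1],im[:,:,::-1])
E
python3 look.py g.png .03
```

```text
10.2 [ 0.5746 -0.0995  0.0773] [ 0.0124  0.9999 -0.0002 -0.0001] [ 0.2196 -1.4455 -2.0484] rake in tray [ 0.0089 -0.0703] [-0.282   0.3265 -0.3063  0.938  -0.0005 -0.2572]
scene [([301, 220], 0.79, [0.031, -0.003]), ([178, 295], 0.63, [0.118, -0.378]), ([280, 220], 0.59, [0.002, -0.05]), ([307, 215], 0.59, [0.021, 0.021]), ([278, 220], 0.49, [-0.002, -0.054]), ([321, 203], 0.49, [-0.006, 0.089]), ([304, 151], 0.41, [-0.273, 0.22])]
side [([220, 191], 0.62, [-0.002, -0.049]), ([274, 292], 0.6, [-0.322, 0.265]), ([207, 198], 0.55, [0.02, 0.002]), ([234, 144], 0.54, [0.104, -0.354]), ([208, 198], 0.48, [0.018, 0.002]), ([219, 193], 0.47, [-0.002, -0.037]), ([202, 222], 0.47, [-0.026, 0.11])]
wrist [([368, 214], 0.97, [0.01, 0.017]), ([271, 199], 0.95, [-0.002, -0.056]), ([295, 201], 0.88, [-0.001, -0.039]), ([466, 176], 0.78, [-0.02, 0.09]), ([346, 225], 0.63, [0.018, 0.002])]
```

View pics/g.png

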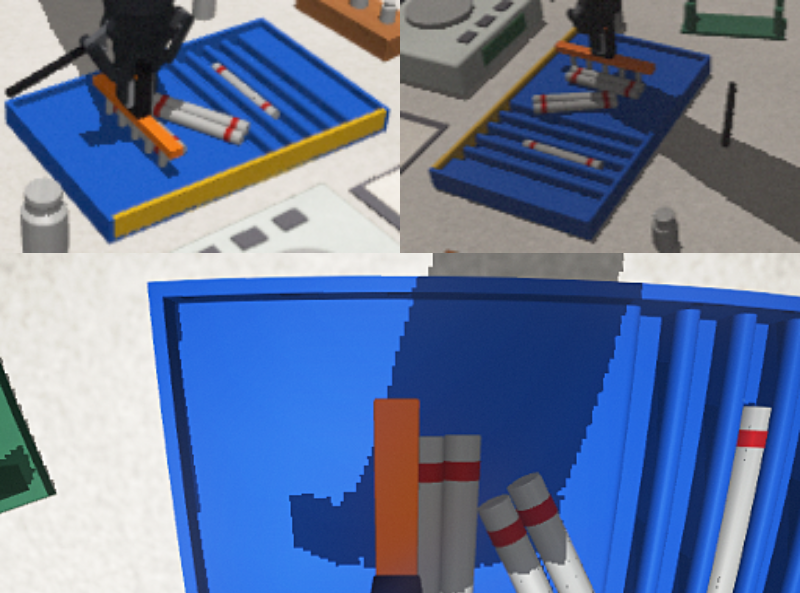

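The rear pair is already aligned against the tines. The front pair is askew, with its near ends at wrist px (508,520) and (540,500). I keep combing.

Request:
send_rows --rows '[{"dp":[0.0001,0.004,0],"angular":[0,0,0],"grip":-1},{"dp":[0.0001,0.004,0],"angular":[0,0,0],"grip":-1},{"dp":[0.0001,0.004,0],"angular":[0,0,0],"grip":-1},{"dp":[0.0001,0.004,0],"angular":[0,0,0],"grip":-1},{"dp":[0.0001,0.004,0],"angular":[0,0,0],"grip":-1},{"dp":[0.0001,0.004,0],"angular":[0,0,0],"grip":-1},{"dp":[0.0001,0.004,0],"angular":[0,0,0],"grip":-1},{"dp":[0.0001,0.004,0],"angular":[0,0,0],"grip":-1}]'

```text
clock: 11.5
ee_pos: [0.5754, -0.0672, 0.0773]
orientation: [0.012, 1.0, 0.0, -0.0]
wrist_force: [0.0, -1.7, -1.7]
gripper_width: 0.2
finger_force: 59.0
```

```bash
python3 look.py h1.png .03
```

```text
11.5 [ 0.5754 -0.0672  0.0773] [ 0.0123  0.9999  0.0001 -0.0001] [ 0.0463 -1.664  -1.7153] rake in tray [ 0.0088 -0.038 ] [-0.2279  0.3205 -0.3149  0.9357  0.0002 -0.2034]
scene [([181, 295], 0.87, [0.12, -0.373]), ([372, 176], 0.59, [-0.044, 0.306]), ([322, 203], 0.54, [-0.005, 0.093]), ([304, 216], 0.49, [0.019, 0.013]), ([303, 154], 0.48, [-0.259, 0.207])]
side [([216, 198], 0.67, [-0.005, -0.01]), ([271, 292], 0.66, [-0.316, 0.265]), ([202, 222], 0.57, [-0.028, 0.112]), ([236, 146], 0.56, [0.09, -0.347]), ([209, 204], 0.54, [0.001, 0.027]), ([202, 202], 0.54, [0.025, 0.027]), ([213, 191], 0.46, [0.024, -0.04])]
wrist [([431, 174], 0.8, [-0.021, 0.094]), ([272, 203], 0.79, [0.001, -0.023]), ([358, 198], 0.79, [-0.003, 0.04]), ([320, 227], 0.57, [0.021, 0.013])]
```

View pics/h1.png

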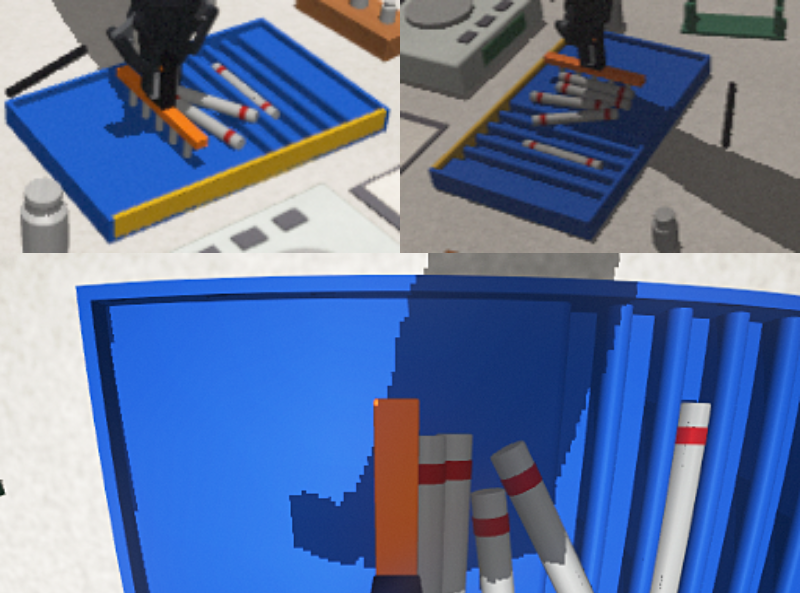

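The front rod has rolled ahead askew over the first groove, near ends at wrist px (508,455), and its trailing end should be pushed straight by the pack. I go on slowly and follow the red bands numerically from here, because only two picture views are left.

```bash
cat > num.py <<'E'
from h import *
T=np.array([.5675,-.029]);c,s_=np.cos(-.0255),np.sin(-.0255);RT=np.array([[c,-s_],[s_,c]])
s=sense(); print(s["clock"],np.round(s["ee_pos"],4),np.round(s["wrist_force"],1),"rake in tray",(RT.T@(np.array(s["ee_pos"])[:2]-T)).round(4),"q6",round(s["q"][5],2))
for n in("wrist","scene","side"):
    q=cap(n); h=cv2.cvtColor(q["color"],cv2.COLOR_RGB2HSV); m=cv2.inRange(h,(0,120,50),(4,255,255))|cv2.inRange(h,(170,110,50),(180,255,255))
    k,l,st,ce=cv2.connectedComponentsWithStats(m); o=[]
    for i in range(1,k):
        t=[RT.T@(at(q,ce[i],z)[:2]-T) for z in(.022,.038)]
        if st[i,4]>=4 and abs(t[0][0])<.13 and -.18<t[0][1]<.22: o.append((t[0]*1000).round().astype(int).tolist()+(t[1]*1000).round().astype(int).tolist()+[int(st[i,4])])
    print(n,sorted(o,key=lambda r:r[1]))
E
python3 num.py
```

```text
11.8 [ 0.5757 -0.0675  0.0774] [-0.3 -0.6 -2.1] rake in tray [ 0.0091 -0.0383] q6 -0.2
wrist [[-76, -35, -75, -36, 17], [-44, -16, -46, -17, 422], [-19, 8, -22, 4, 243], [-40, 21, -42, 17, 269], [44, 70, 36, 61, 185], [-63, 100, -63, 89, 212], [27, 100, 20, 89, 150]]
scene [[56, 25, 72, 12, 13], [28, 67, 45, 53, 13], [-59, 98, -40, 83, 7], [31, 98, 48, 83, 8]]
side [[59, -34, 46, -17, 14], [-34, -32, -44, -15, 14], [-12, -4, -24, 13, 6], [-35, 7, -46, 24, 9], [79, 9, 66, 26, 6], [45, 54, 32, 70, 7], [-61, 105, -71, 120, 7], [28, 107, 16, 122, 5]]
```

Request:
send_rows --rows '[{"dp":[0.0001,0.003,0],"angular":[0,0,0],"grip":-1},{"dp":[0.0001,0.003,0],"angular":[0,0,0],"grip":-1},{"dp":[0.0001,0.003,0],"angular":[0,0,0],"grip":-1},{"dp":[0.0001,0.003,0],"angular":[0,0,0],"grip":-1},{"dp":[0.0001,0.003,0],"angular":[0,0,0],"grip":-1},{"dp":[0.0001,0.003,0],"angular":[0,0,0],"grip":-1},{"dp":[0.0001,0.003,0],"angular":[0,0,0],"grip":-1},{"dp":[0.0001,0.003,0],"angular":[0,0,0],"grip":-1}]'

```text
clock: 12.95
ee_pos: [0.5762, -0.0433, 0.0773]
orientation: [0.012, 1.0, 0.0, -0.0]
wrist_force: [-0.3, -0.6, -1.7]
gripper_width: 0.205
finger_force: 59.0
```

```bash
python3 num.py
```

```text
12.95 [ 0.5762 -0.0433  0.0773] [-0.3 -0.6 -1.7] rake in tray [ 0.0091 -0.0141] q6 -0.16
wrist [[-76, -12, -75, -12, 18], [-43, 5, -45, 3, 291], [-20, 22, -23, 19, 248], [-48, 33, -49, 29, 278], [37, 81, 29, 74, 186], [-62, 101, -62, 91, 227], [27, 101, 20, 92, 161]]
scene [[55, 32, 72, 18, 14], [20, 81, 37, 66, 15], [-59, 98, -40, 83, 7], [31, 100, 48, 85, 5]]
side [[69, -29, 56, -11, 8], [-31, -17, -42, 1, 14], [56, -6, 43, 11, 5], [-13, 12, -24, 28, 9], [79, 15, 66, 32, 6], [-43, 21, -54, 38, 9], [37, 68, 25, 83, 8], [28, 107, 16, 122, 5], [-61, 107, -72, 121, 5]]
```

Request:
send_rows --rows '[{"dp":[0.0001,0.003,0],"angular":[0,0,0],"grip":-1},{"dp":[0.0001,0.003,0],"angular":[0,0,0],"grip":-1},{"dp":[0.0001,0.003,0],"angular":[0,0,0],"grip":-1},{"dp":[0.0001,0.003,0],"angular":[0,0,0],"grip":-1},{"dp":[0.0001,0.003,0],"angular":[0,0,0],"grip":-1},{"dp":[0.0001,0.003,0],"angular":[0,0,0],"grip":-1},{"dp":[0.0001,0.003,0],"angular":[0,0,0],"grip":-1},{"dp":[0.0001,0.003,0],"angular":[0,0,0],"grip":-1}]'

```text
clock: 14.1
ee_pos: [0.5772, -0.0193, 0.0774]
orientation: [0.012, 1.0, 0.0, 0.0]
wrist_force: [-0.2, -1.7, -0.9]
gripper_width: 0.205
finger_force: 59.2
```

```bash
python3 num.py
```

```text
14.1 [ 0.5772 -0.0193  0.0774] [-0.2 -1.7 -0.9] rake in tray [0.0094 0.01  ] q6 -0.12
wrist [[-76, 13, -75, 12, 18], [-44, 32, -45, 30, 404], [-20, 46, -24, 43, 67], [-57, 49, -58, 46, 210], [28, 97, 21, 90, 258], [-62, 101, -62, 94, 231]]
scene [[35, 24, 52, 10, 6], [-57, 25, -38, 12, 4], [12, 96, 30, 81, 14], [-59, 98, -40, 83, 7]]
side [[-27, 12, -38, 28, 6], [64, 17, 51, 34, 8], [-15, 36, -26, 52, 5], [76, 38, 62, 55, 5], [-53, 39, -63, 56, 9], [28, 82, 16, 97, 10], [-62, 106, -72, 120, 6], [28, 107, 16, 122, 5]]
```

Request:
send_rows --rows '[{"dp":[0.0001,0.003,0],"angular":[0,0,0],"grip":-1},{"dp":[0.0001,0.003,0],"angular":[0,0,0],"grip":-1},{"dp":[0.0001,0.003,0],"angular":[0,0,0],"grip":-1},{"dp":[0.0001,0.003,0],"angular":[0,0,0],"grip":-1}]'

```text
clock: 14.75
ee_pos: [0.5777, -0.0076, 0.0775]
orientation: [0.012, 1.0, -0.0, 0.0]
wrist_force: [-0.0, -2.8, -1.7]
gripper_width: 0.205
finger_force: 59.1
```

```bash
python3 num.py; python3 look.py i.png .03 | head -0
```

```text
14.75 [ 0.5777 -0.0076  0.0775] [-0.  -2.8 -1.7] rake in tray [0.0096 0.0217] q6 -0.1
wrist [[-76, 24, -75, 24, 18], [-43, 45, -45, 43, 424], [-63, 57, -63, 54, 130], [50, 62, 41, 59, 21], [27, 98, 19, 92, 223], [-62, 101, -62, 95, 222]]
scene [[35, 36, 52, 22, 6], [69, 42, 85, 28, 9], [10, 98, 27, 83, 15]]
side [[-28, 26, -39, 43, 8], [56, 35, 43, 52, 15], [-55, 44, -66, 60, 9], [28, 82, 16, 97, 10], [28, 107, 16, 122, 5], [-61, 107, -72, 121, 5]]Exception ignored on flushing sys.stdout:
BrokenPipeError: [Errno 32] Broken pipe
```

View pics/i.png

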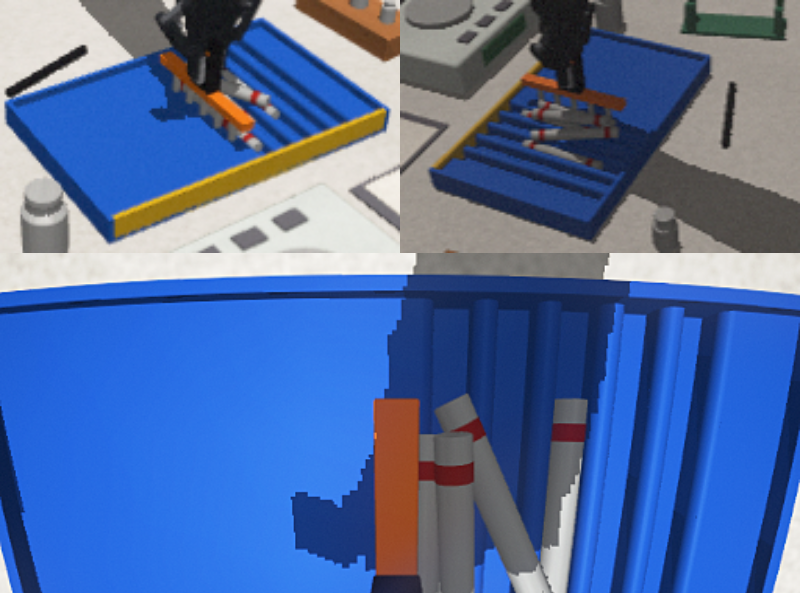

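The first rod is in the first groove. The askew rod, top end at wrist px (462,415), leans across the second groove with its far end over the middle rod, and it is now turning straight as the pack pushes it. I continue.

Request:
send_rows --rows '[{"dp":[0.0001,0.003,0],"angular":[0,0,0],"grip":-1},{"dp":[0.0001,0.003,0],"angular":[0,0,0],"grip":-1},{"dp":[0.0001,0.003,0],"angular":[0,0,0],"grip":-1},{"dp":[0.0001,0.003,0],"angular":[0,0,0],"grip":-1}]'

```text
clock: 15.7
ee_pos: [0.5779, 0.0009, 0.0781]
orientation: [0.013, 1.0, -0.005, -0.0]
wrist_force: [-2.2, -11.3, 3.5]
gripper_width: 0.203
finger_force: 59.7
```

```bash
python3 num.py
```

```text
15.7 [0.5779 0.0009 0.0781] [ -2.2 -11.3   3.5] rake in tray [0.0097 0.0301] q6 -0.08
wrist [[-76, 28, -75, 28, 22], [-68, 40, -68, 39, 23], [-44, 54, -45, 52, 480], [-65, 60, -65, 57, 169], [-62, 101, -62, 96, 247], [24, 102, 17, 96, 207]]
scene [[69, 42, 85, 28, 9], [35, 43, 52, 30, 8], [-55, 44, -36, 30, 5], [8, 102, 26, 87, 14]]
side [[-28, 33, -39, 50, 7], [56, 42, 44, 59, 12], [-56, 47, -66, 63, 9], [25, 89, 13, 104, 8], [-61, 107, -72, 121, 5]]
```

Request:
send_rows --rows '[{"dp":[0.0001,0.003,0],"angular":[0,0,0],"grip":-1},{"dp":[0.0001,0.003,0],"angular":[0,0,0],"grip":-1},{"dp":[0.0001,0.003,0],"angular":[0,0,0],"grip":-1},{"dp":[0.0001,0.003,0],"angular":[0,0,0],"grip":-1}]'

```text
clock: 16.35
ee_pos: [0.5783, 0.0141, 0.0778]
orientation: [0.012, 1.0, -0.004, -0.0]
wrist_force: [-1.9, -9.8, 2.2]
gripper_width: 0.204
finger_force: 59.7
```

```bash
python3 num.py
```

```text
16.35 [0.5783 0.0141 0.0778] [-1.9 -9.8  2.2] rake in tray [0.0097 0.0434] q6 -0.06
wrist [[-76, 35, -75, 36, 5], [-76, 44, -75, 44, 17], [-69, 53, -68, 52, 23], [-45, 66, -46, 65, 453], [-70, 70, -69, 68, 254], [39, 80, 31, 77, 39], [-63, 101, -62, 97, 242], [22, 107, 15, 102, 346]]
scene [[-18, 39, 0, 25, 4], [69, 43, 85, 29, 7], [-53, 55, -34, 41, 4], [35, 57, 52, 43, 6], [31, 99, 48, 84, 7], [3, 113, 21, 97, 13]]
side [[54, 45, 42, 61, 6], [-31, 49, -42, 65, 8], [-62, 61, -72, 76, 8], [41, 78, 29, 94, 5], [20, 100, 8, 115, 10], [-62, 106, -72, 120, 4]]
```

Request:
send_rows --rows '[{"dp":[0.0001,0.003,0],"angular":[0,0,0],"grip":-1},{"dp":[0.0001,0.003,0],"angular":[0,0,0],"grip":-1},{"dp":[0.0001,0.003,0],"angular":[0,0,0],"grip":-1},{"dp":[0.0001,0.003,0],"angular":[0,0,0],"grip":-1}]'

```text
clock: 17.0
ee_pos: [0.5786, 0.0253, 0.0775]
orientation: [0.013, 1.0, -0.004, -0.0]
wrist_force: [-0.1, -11.9, -1.6]
gripper_width: 0.202
finger_force: 60.2
```

```bash
python3 num.py
```

```text
17.0 [0.5786 0.0253 0.0775] [ -0.1 -11.9  -1.6] rake in tray [0.0097 0.0546] q6 -0.04
wrist [[-24, 43, -27, 44, 52], [-76, 47, -75, 48, 6], [-76, 55, -75, 55, 4], [-45, 70, -46, 69, 181], [-75, 82, -74, 80, 302], [-44, 91, -46, 88, 315], [27, 102, 20, 98, 168], [-63, 104, -63, 101, 144], [15, 119, 9, 114, 212]]
scene [[-19, 42, -1, 28, 7], [69, 43, 85, 29, 8], [-1, 123, 16, 107, 14]]
side [[59, 54, 46, 70, 8], [-25, 66, -36, 82, 7], [-68, 73, -78, 89, 10], [43, 74, 31, 89, 5], [-62, 106, -72, 120, 4], [17, 110, 5, 124, 9]]
```

Request:
send_rows --rows '[{"dp":[0.0001,0.003,0],"angular":[0,0,0],"grip":-1},{"dp":[0.0001,0.003,0],"angular":[0,0,0],"grip":-1},{"dp":[0.0001,0.003,0],"angular":[0,0,0],"grip":-1},{"dp":[0.0001,0.003,0],"angular":[0,0,0],"grip":-1}]'

```text
clock: 17.65
ee_pos: [0.5786, 0.0395, 0.0774]
orientation: [0.013, 1.0, -0.002, -0.001]
wrist_force: [-1.8, -5.9, -1.0]
gripper_width: 0.203
finger_force: 59.8
```

```bash
python3 num.py
```

```text
17.65 [0.5786 0.0395 0.0774] [-1.8 -5.9 -1. ] rake in tray [0.0093 0.0687] q6 -0.02
wrist [[-24, 48, -27, 50, 207], [-76, 70, -75, 70, 8], [-46, 86, -47, 84, 245], [-79, 91, -77, 89, 309], [27, 103, 20, 100, 173], [-49, 109, -50, 106, 340], [11, 128, 5, 124, 211]]
scene [[-19, 42, -1, 28, 7], [69, 43, 85, 29, 8], [-5, 131, 12, 115, 14]]
side [[66, 55, 53, 71, 10], [-28, 66, -39, 82, 15], [42, 79, 30, 94, 5], [-72, 84, -82, 99, 8], [29, 106, 17, 121, 4], [-62, 106, -72, 120, 4], [13, 117, 1, 131, 10]]
```

```bash
sed -i 's/\[165:277,215:392\]/[170:240,260:372]/; s/\[155:267,130:307\]/[185:255,140:252]/; s/(400,253)/(400,250)/g; s/\[0:340,:\]/[50:390,:]/' look.py; python3 look.py j.png .03
```

```text
17.8 [0.579  0.0403 0.0776] [ 0.0124  0.9999 -0.0005 -0.    ] [-0.5165 -3.1781 -0.3126] rake in tray [0.0098 0.0696] [-0.0414  0.322  -0.3121  0.9367 -0.001  -0.0166]
scene [([179, 297], 0.89, [0.124, -0.378]), ([304, 150], 0.56, [-0.279, 0.224])]
side [([198, 215], 0.67, [0.004, 0.089]), ([206, 219], 0.67, [-0.029, 0.093]), ([236, 144], 0.61, [0.096, -0.358]), ([199, 224], 0.58, [-0.021, 0.12]), ([272, 292], 0.5, [-0.319, 0.265])]
wrist [([226, 214], 0.97, [0.012, 0.049]), ([270, 204], 0.78, [0.004, 0.083]), ([295, 173], 0.66, [-0.02, 0.1]), ([289, 187], 0.63, [-0.009, 0.097]), ([309, 149], 0.59, [-0.037, 0.11])]
```

View pics/j.png

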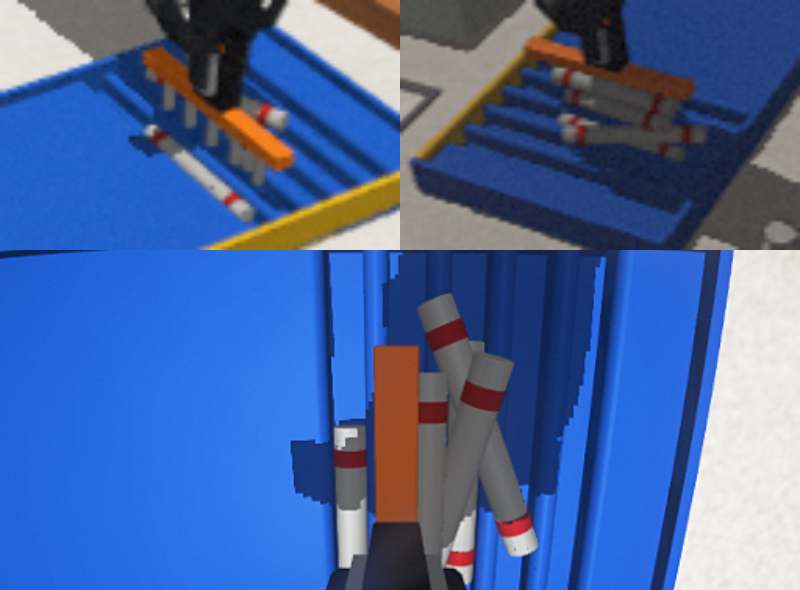

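The last picture shows one rod seated in the first groove, at wrist px (350,500). One rod stands against the tines at (432,450), and one rod, band at (485,398), rides up on the askew front rod, bands at (447,335) and (515,525). I back off to let them settle, lift, and measure.

Request:
send_rows --rows '[{"dp":[0,-0.005,0],"angular":[0,0,0],"grip":-1},{"dp":[0,-0.005,0],"angular":[0,0,0],"grip":-1},{"dp":[0,-0.005,0],"angular":[0,0,0],"grip":-1},{"dp":[0,-0.005,0],"angular":[0,0,0],"grip":-1},{"dp":[0,-0.01,0.04],"angular":[0,0,0],"grip":-1},{"dp":[0,-0.04,0.04],"angular":[0,0,0],"grip":-1},{"dp":[0,-0.04,0.04],"angular":[0,0,0],"grip":-1},{"dp":[0,-0.03,0.01],"angular":[0,0,0],"grip":-1}]'

```text
clock: 19.1
ee_pos: [0.5816, -0.1013, 0.2114]
orientation: [0.013, 1.0, -0.0, 0.004]
wrist_force: [0.6, 0.4, -2.1]
gripper_width: 0.203
finger_force: 60.1
```

```bash
python3 num.py
```

```text
19.1 [ 0.5816 -0.1013  0.2114] [ 0.6  0.4 -2.1] rake in tray [ 0.0159 -0.072 ] q6 -0.26
wrist [[49, -65, 44, -66, 305], [-77, -62, -76, -62, 9], [-10, -55, -13, -56, 36], [-24, 44, -26, 38, 71], [66, 44, 60, 38, 54], [41, 60, 37, 54, 68], [-53, 66, -53, 59, 99], [30, 75, 26, 68, 31], [-58, 87, -58, 79, 90], [-79, 94, -78, 86, 68], [27, 99, 23, 91, 57], [9, 128, 6, 119, 72]]
scene [[-20, 43, -2, 29, 7], [69, 43, 85, 29, 8], [26, 69, 43, 55, 16], [-66, 70, -47, 55, 11], [-83, 96, -64, 81, 14], [31, 98, 48, 83, 8], [-4, 130, 14, 114, 12]]
side [[49, 49, 36, 65, 6], [67, 51, 54, 67, 5], [-42, 57, -52, 73, 11], [-71, 83, -81, 98, 7], [-61, 106, -71, 121, 6], [13, 117, 1, 131, 10]]
```

Request:
send_rows --rows '[{"dp":[-0.025,0.02,0],"angular":[0,0,-10],"grip":-1},{"dp":[-0.025,0.02,0],"angular":[0,0,-10],"grip":-1},{"dp":[-0.025,0.02,0],"angular":[0,0,-10],"grip":-1},{"dp":[-0.026,0.0205,0],"angular":[0,0,-10],"grip":-1},{"dp":[0,0,0],"angular":[0,0,-10],"grip":-1},{"dp":[0,0,0],"angular":[0,0,-10],"grip":-1},{"dp":[0,0,0],"angular":[0,0,-10],"grip":-1},{"dp":[0,0,0],"angular":[0,0,-10],"grip":-1}]'

```text
clock: 20.25
ee_pos: [0.4771, -0.0177, 0.2063]
orientation: [0.654, 0.757, 0.0, -0.001]
wrist_force: [-0.4, 0.2, -1.8]
gripper_width: 0.202
finger_force: 60.0
```

Request:
send_rows --rows '[{"dp":[0,0,0],"angular":[0,0,-10],"grip":-1},{"dp":[0,0,0],"angular":[0,0,0],"grip":-1}]'

```text
clock: 20.5
ee_pos: [0.4773, -0.018, 0.2065]
orientation: [0.715, 0.699, -0.0, -0.001]
wrist_force: [0.3, -0.1, -1.4]
gripper_width: 0.204
finger_force: 60.0
```

```bash
python3 num.py; python3 -c "
from h import *
print(R.from_quat(sense()['orientation']).as_matrix().round(4))"
```

```text
20.5 [ 0.4773 -0.018   0.2065] [ 0.3 -0.1 -1.4] rake in tray [-0.0905  0.0087] q6 1.42
wrist [[-80, -24, -81, -19, 86], [-74, 23, -75, 26, 19], [-24, 45, -27, 46, 33], [-75, 46, -76, 48, 7], [66, 48, 58, 50, 79], [43, 54, 37, 55, 91], [-51, 56, -53, 58, 88], [-65, 76, -66, 76, 87], [25, 76, 19, 76, 82], [-74, 89, -74, 88, 16], [27, 103, 21, 102, 93], [-93, 103, -93, 102, 23], [-63, 109, -64, 107, 30], [9, 127, 5, 125, 105]]
scene [[-20, 43, -2, 29, 7], [69, 43, 85, 29, 8], [-65, 62, -46, 48, 9], [27, 64, 44, 50, 18], [-88, 95, -68, 80, 14], [30, 99, 47, 84, 8], [-5, 131, 13, 115, 11]]
side [[48, 45, 35, 61, 8], [-43, 47, -53, 63, 7], [68, 50, 55, 66, 4], [27, 78, 15, 93, 5], [-70, 83, -80, 98, 9], [29, 106, 17, 121, 4], [-61, 108, -72, 123, 4], [13, 117, 1, 131, 10]]
[[ 2.180e-02  9.998e-01 -9.000e-04]
 [ 9.998e-01 -2.180e-02  6.000e-04]
 [ 6.000e-04 -9.000e-04 -1.000e+00]]
```

Request:
send_rows --rows '[{"dp":[0.0035,-0.003,-0.03],"angular":[0,0,0],"grip":-1},{"dp":[0,0,-0.04],"angular":[0,0,0],"grip":-1},{"dp":[0,0,-0.035],"angular":[0,0,0],"grip":-1},{"dp":[0,0,-0.015],"angular":[0,0,0],"grip":-1},{"dp":[0,0,-0.009],"angular":[0,0,0],"grip":-1},{"dp":[0,0,0],"angular":[0,0,0],"grip":-1},{"dp":[0,0.006,0],"angular":[0,0,0],"grip":-1},{"dp":[0,0.006,0],"angular":[0,0,0],"grip":-1}]'

```text
clock: 21.65
ee_pos: [0.4826, -0.0098, 0.0794]
orientation: [0.716, 0.698, 0.001, 0.001]
wrist_force: [-0.1, 0.1, -1.3]
gripper_width: 0.204
finger_force: 59.8
```

Request:
send_rows --rows '[{"dp":[0,0.004,0],"angular":[0,0,0],"grip":-1},{"dp":[0,0.004,0],"angular":[0,0,0],"grip":-1},{"dp":[0,0.004,0],"angular":[0,0,0],"grip":-1},{"dp":[0,0.004,0],"angular":[0,0,0],"grip":-1}]'

```text
clock: 22.15
ee_pos: [0.4815, 0.0062, 0.0783]
orientation: [0.716, 0.698, -0.0, -0.0]
wrist_force: [0.1, 1.4, -1.6]
gripper_width: 0.203
finger_force: 59.9
```

```bash
python3 num.py
```

```text
22.15 [0.4815 0.0062 0.0783] [ 0.1  1.4 -1.6] rake in tray [-0.0869  0.033 ] q6 1.47
wrist [[-77, 38, -78, 44, 7], [-24, 44, -29, 49, 51], [66, 49, 54, 54, 153], [-97, 51, -97, 55, 8], [46, 53, 36, 57, 210], [-50, 56, -53, 60, 228], [-65, 77, -66, 79, 205], [25, 77, 16, 79, 203], [-98, 91, -97, 92, 19], [-77, 98, -78, 99, 5], [-62, 99, -64, 99, 85], [27, 104, 18, 104, 215], [-82, 118, -83, 117, 12], [10, 134, 2, 131, 296]]
scene [[-20, 43, -2, 29, 8], [69, 43, 85, 29, 8], [-66, 62, -47, 48, 8], [27, 64, 44, 50, 18], [-59, 99, -40, 84, 6], [30, 99, 47, 84, 8], [-96, 113, -77, 97, 11], [-5, 137, 12, 121, 11]]
side [[48, 47, 35, 63, 7], [-43, 49, -54, 64, 6], [68, 50, 55, 66, 4], [26, 78, 14, 93, 4], [-76, 100, -86, 114, 10], [28, 107, 16, 122, 5], [11, 126, -1, 140, 8]]
```

Request:
send_rows --rows '[{"dp":[0.0008,0.004,0],"angular":[0,0,0],"grip":-1},{"dp":[0.0008,0.004,0],"angular":[0,0,0],"grip":-1},{"dp":[0.0008,0.004,0],"angular":[0,0,0],"grip":-1},{"dp":[0.0008,0.004,0],"angular":[0,0,0],"grip":-1},{"dp":[0.0008,0.004,0],"angular":[0,0,0],"grip":-1}]'

```text
clock: 22.92
ee_pos: [0.4856, 0.0262, 0.0783]
orientation: [0.716, 0.698, 0.0, -0.0]
wrist_force: [-0.1, 0.0, -2.2]
gripper_width: 0.203
finger_force: 59.9
```

```bash
python3 num.py
```

```text
22.925 [0.4856 0.0262 0.0783] [-0.1  0.  -2.2] rake in tray [-0.0833  0.0531] q6 1.52
wrist [[-24, 44, -29, 50, 28], [66, 50, 54, 56, 150], [46, 52, 36, 58, 207], [-50, 55, -53, 60, 215], [-94, 75, -93, 79, 7], [-65, 77, -66, 81, 201], [25, 77, 16, 81, 184], [-74, 90, -74, 93, 13], [-62, 105, -64, 106, 221], [27, 105, 18, 106, 215], [-94, 115, -93, 116, 24], [4, 131, -3, 130, 238]]
scene [[-21, 43, -3, 29, 8], [69, 43, 85, 29, 8], [-65, 62, -46, 48, 9], [27, 64, 44, 50, 18], [-59, 98, -40, 83, 7], [30, 99, 47, 84, 8], [-84, 125, -64, 109, 5], [7, 126, 24, 110, 8]]
side [[49, 46, 36, 62, 9], [-42, 47, -52, 63, 4], [68, 50, 55, 66, 4], [26, 78, 14, 93, 4], [28, 106, 16, 121, 6], [-61, 108, -72, 123, 4], [4, 134, -8, 148, 7], [-86, 134, -96, 148, 7]]
```

Request:
send_rows --rows '[{"dp":[0,-0.003,0.02],"angular":[0,0,0],"grip":-1},{"dp":[0,0,0.045],"angular":[0,0,0],"grip":-1},{"dp":[0.025,-0.006,0],"angular":[0,0,10],"grip":-1},{"dp":[0.025,-0.005,0],"angular":[0,0,10],"grip":-1},{"dp":[0.025,-0.005,0],"angular":[0,0,10],"grip":-1},{"dp":[0,0,0],"angular":[0,0,10],"grip":-1},{"dp":[0,0,0],"angular":[0,0,10],"grip":-1},{"dp":[0,0,0],"angular":[0,0,10],"grip":-1}]'

```text
clock: 24.08
ee_pos: [0.5604, 0.0067, 0.1431]
orientation: [0.268, 0.963, -0.0, -0.0]
wrist_force: [0.5, 0.6, -1.4]
gripper_width: 0.201
finger_force: 60.0
```

Request:
send_rows --rows '[{"dp":[0,0,0],"angular":[0,0,10],"grip":-1},{"dp":[0,0,0],"angular":[0,0,10],"grip":-1},{"dp":[0,0,0],"angular":[0,0,9.7],"grip":-1},{"dp":[0,0,0],"angular":[0,0,0],"grip":-1}]'

```text
clock: 24.58
ee_pos: [0.5604, 0.0068, 0.1432]
orientation: [0.016, 1.0, -0.0, -0.0]
wrist_force: [0.4, -0.0, -1.4]
gripper_width: 0.202
finger_force: 60.0
```

```bash
python3 num.py;python3 -c "
from h import *
print(R.from_quat(sense()['orientation']).as_matrix().round(4))"
```

```text
24.575 [0.5604 0.0068 0.1432] [ 0.4 -0.  -1.4] rake in tray [-0.008   0.0356] q6 -0.07
wrist [[9, 40, 4, 40, 64], [-98, 44, -97, 44, 4], [-51, 58, -53, 56, 144], [25, 74, 19, 72, 99], [-65, 75, -66, 72, 129], [-62, 102, -63, 98, 142], [27, 102, 21, 98, 95], [-86, 129, -86, 124, 121], [4, 129, -1, 124, 99]]
scene [[-20, 43, -2, 29, 9], [69, 43, 85, 29, 8], [-65, 62, -46, 48, 9], [27, 64, 44, 50, 18], [30, 99, 47, 84, 8], [7, 126, 24, 110, 8]]
side [[49, 46, 36, 62, 9], [-43, 49, -54, 64, 6], [68, 50, 55, 66, 4], [27, 78, 15, 93, 5], [-64, 78, -75, 93, 6], [28, 107, 16, 122, 5], [-61, 107, -71, 122, 5], [4, 134, -8, 148, 7], [-86, 134, -96, 148, 9]]
[[-9.995e-01  3.210e-02 -2.000e-04]
 [ 3.210e-02  9.995e-01 -0.000e+00]
 [ 2.000e-04 -0.000e+00 -1.000e+00]]
```

Request:
send_rows --rows '[{"dp":[0,0,-0.03],"angular":[0,0,0.4],"grip":-1},{"dp":[0,0,-0.02],"angular":[0,0,0],"grip":-1},{"dp":[0,0,-0.0155],"angular":[0,0,0],"grip":-1},{"dp":[0,0,0],"angular":[0,0,0],"grip":-1},{"dp":[0.0001,0.004,0],"angular":[0,0,0],"grip":-1},{"dp":[0.0001,0.004,0],"angular":[0,0,0],"grip":-1},{"dp":[0.0001,0.003,0],"angular":[0,0,0],"grip":-1},{"dp":[0.0001,0.003,0],"angular":[0,0,0],"grip":-1}]'

```text
clock: 25.72
ee_pos: [0.5621, 0.016, 0.0799]
orientation: [0.012, 1.0, -0.007, 0.001]
wrist_force: [-3.4, -14.2, 7.0]
gripper_width: 0.207
finger_force: 61.0
```

Request:
send_rows --rows '[{"dp":[0.0001,0.003,0],"angular":[0,0,0],"grip":-1},{"dp":[0.0001,0.003,0],"angular":[0,0,0],"grip":-1},{"dp":[0.0001,0.003,0],"angular":[0,0,0],"grip":-1},{"dp":[0.0001,0.003,0],"angular":[0,0,0],"grip":-1},{"dp":[0.0001,0.003,0],"angular":[0,0,0],"grip":-1},{"dp":[0.0001,0.003,0],"angular":[0,0,0],"grip":-1},{"dp":[0.0001,0.003,0],"angular":[0,0,0],"grip":-1},{"dp":[0.0001,0.003,0],"angular":[0,0,0],"grip":-1}]'

```text
clock: 26.72
ee_pos: [0.5615, 0.0427, 0.078]
orientation: [0.012, 1.0, -0.004, -0.0]
wrist_force: [-1.8, -10.4, 3.0]
gripper_width: 0.206
finger_force: 60.6
```

```bash
python3 num.py
```

```text
26.725 [0.5615 0.0427 0.078 ] [ -1.8 -10.4   3. ] rake in tray [-0.0078  0.0715] q6 -0.01
wrist [[-24, 49, -28, 50, 190], [-93, 74, -92, 74, 5], [-83, 81, -83, 80, 10], [-68, 82, -69, 82, 6], [-50, 87, -52, 86, 162], [-62, 103, -64, 100, 233], [26, 109, 17, 106, 24], [-86, 129, -86, 125, 240], [3, 129, -3, 125, 163]]
scene [[-20, 42, -2, 28, 6], [69, 43, 85, 29, 8], [-59, 69, -40, 55, 4], [29, 70, 46, 56, 8], [-61, 84, -42, 69, 5], [6, 128, 24, 112, 6]]
side [[-43, 77, -54, 92, 10], [48, 78, 36, 93, 7], [28, 106, 16, 121, 6], [-61, 108, -72, 123, 4], [4, 134, -8, 148, 6], [-86, 134, -96, 148, 7]]
```

Request:
send_rows --rows '[{"dp":[0.0001,0.003,0.0015],"angular":[0,0,0],"grip":-1},{"dp":[0.0001,0.003,0],"angular":[0,0,0],"grip":-1},{"dp":[0.0001,0.003,0],"angular":[0,0,0],"grip":-1},{"dp":[0.0001,0.003,0],"angular":[0,0,0],"grip":-1},{"dp":[0.0001,0.003,0],"angular":[0,0,0],"grip":-1},{"dp":[0.0001,0.003,0],"angular":[0,0,0],"grip":-1},{"dp":[0.0001,0.003,0],"angular":[0,0,0],"grip":-1},{"dp":[0.0001,0.003,0],"angular":[0,0,0],"grip":-1}]'

```text
clock: 27.88
ee_pos: [0.5623, 0.0597, 0.0815]
orientation: [0.013, 1.0, -0.012, -0.0]
wrist_force: [-6.5, -25.1, 17.6]
gripper_width: 0.201
finger_force: 62.9
```

Request:
send_rows --rows '[{"dp":[0.0001,0.003,0],"angular":[0,0,0],"grip":-1},{"dp":[0.0001,0.003,0],"angular":[0,0,0],"grip":-1},{"dp":[0.0001,0.003,0],"angular":[0,0,0],"grip":-1},{"dp":[0.0001,0.003,0],"angular":[0,0,0],"grip":-1},{"dp":[0.0001,0.003,0],"angular":[0,0,0],"grip":-1},{"dp":[0.0001,0.003,0],"angular":[0,0,0],"grip":-1}]'

```text
clock: 28.62
ee_pos: [0.5628, 0.0846, 0.0794]
orientation: [0.012, 1.0, -0.004, -0.0]
wrist_force: [-1.3, -10.2, 2.9]
gripper_width: 0.201
finger_force: 60.6
```

```bash
python3 num.py
```

```text
28.625 [0.5628 0.0846 0.0794] [ -1.3 -10.2   2.9] rake in tray [-0.0076  0.1134] q6 0.06
wrist [[-24, 49, -28, 55, 193], [25, 73, 17, 77, 80], [-65, 77, -66, 80, 230], [-62, 99, -64, 101, 95], [-91, 123, -90, 122, 5], [-80, 123, -80, 122, 6], [-49, 128, -51, 127, 158], [-86, 131, -85, 130, 235], [3, 136, -3, 134, 63]]
scene [[-20, 43, -2, 29, 7], [69, 43, 85, 29, 8], [29, 70, 46, 56, 8], [-61, 71, -42, 56, 7], [-58, 97, -39, 82, 8], [30, 99, 47, 84, 8], [-61, 125, -42, 109, 5]]
side [[-23, 49, -34, 65, 6], [50, 118, 37, 132, 8], [-43, 118, -53, 133, 10], [-85, 134, -95, 148, 5], [4, 135, -8, 149, 5]]
```

Request:
send_rows --rows '[{"dp":[0.0001,0.003,0],"angular":[0,0,0],"grip":-1},{"dp":[0.0001,0.003,0],"angular":[0,0,0],"grip":-1},{"dp":[0.0001,0.003,0],"angular":[0,0,0],"grip":-1},{"dp":[0.0001,0.003,0],"angular":[0,0,0],"grip":-1},{"dp":[0.0001,0.003,0],"angular":[0,0,0],"grip":-1},{"dp":[0.0001,0.003,0],"angular":[0,0,0],"grip":-1},{"dp":[0.0001,0.003,0],"angular":[0,0,0],"grip":-1},{"dp":[0,0,0],"angular":[0,0,0],"grip":-1}]'

```text
clock: 29.78
ee_pos: [0.5649, 0.1074, 0.0804]
orientation: [0.012, 1.0, -0.0, 0.001]
wrist_force: [-0.0, 1.4, -1.1]
gripper_width: 0.199
finger_force: 60.1
```

```bash
python3 num.py
```

```text
29.775 [0.5649 0.1074 0.0804] [-0.   1.4 -1.1] rake in tray [-0.0061  0.1363] q6 0.1
wrist [[-24, 50, -28, 57, 177], [-65, 77, -66, 82, 217], [25, 78, 17, 82, 150], [26, 99, 18, 102, 31], [-62, 105, -64, 107, 224], [-86, 125, -85, 126, 22], [-75, 146, -75, 146, 28], [-48, 152, -50, 151, 177]]
scene [[-20, 43, -2, 29, 7], [69, 43, 85, 29, 8], [-60, 69, -41, 54, 6], [29, 70, 46, 56, 8], [-59, 98, -40, 83, 7], [30, 99, 47, 84, 8], [-82, 127, -63, 111, 6], [7, 127, 24, 111, 7], [40, 155, 57, 138, 8]]
side [[-23, 49, -34, 65, 5], [-64, 78, -75, 93, 6], [-85, 133, -95, 147, 7], [5, 134, -7, 148, 4], [41, 160, 28, 174, 6], [-49, 162, -59, 176, 5]]
```

All five rods are now seated: g1 at x≈23, g2 at −20, g3 at −18, g4 at −41, g5 at −4. I lift, turn the rake 90° and go above the tray's −x end.

Request:
send_rows --rows '[{"dp":[0,0,0.03],"angular":[0,0,0],"grip":-1},{"dp":[-0.01,0,0.035],"angular":[0,0,-10],"grip":-1},{"dp":[-0.031,-0.01,0],"angular":[0,0,-10],"grip":-1},{"dp":[-0.031,-0.01,0],"angular":[0,0,-10],"grip":-1},{"dp":[-0.031,-0.01,0],"angular":[0,0,-10],"grip":-1},{"dp":[0,-0.003,0],"angular":[0,0,-10],"grip":-1},{"dp":[0,0,0],"angular":[0,0,-10],"grip":-1},{"dp":[0,0,0],"angular":[0,0,-10],"grip":-1}]'

```text
clock: 30.92
ee_pos: [0.4603, 0.0755, 0.144]
orientation: [0.585, 0.811, 0.0, -0.001]
wrist_force: [-0.7, 0.2, -1.7]
gripper_width: 0.208
finger_force: 60.0
```

Request:
send_rows --rows '[{"dp":[0,0,0],"angular":[0,0,-10],"grip":-1},{"dp":[0,0,0],"angular":[0,0,-10],"grip":-1},{"dp":[0,0,0],"angular":[0,0,0],"grip":-1}]'

```text
clock: 31.3
ee_pos: [0.4605, 0.0754, 0.144]
orientation: [0.714, 0.7, -0.0, -0.001]
wrist_force: [-0.4, 0.7, -1.1]
gripper_width: 0.201
finger_force: 60.0
```

```bash
python3 num.py;python3 - <<'E'
from h import *
s=sense(); M=R.from_quat(s['orientation']).as_matrix(); print(M.round(4)); e=s["ee_pos"]
z0=e[2]-.0517
for n in("scene","side"):
    p=cap(n); h=cv2.cvtColor(p["color"],cv2.COLOR_RGB2HSV); m=cv2.inRange(h,*OR)
    cs=np.array([proj(p,[e[0],e[1]+y,z0+.034]) for y in(-.085,.085)]); lo=(cs.min(0)-12).astype(int); hi=(cs.max(0)+12).astype(int)
    k=np.zeros_like(m); k[lo[1]:hi[1],lo[0]:hi[0]]=m[lo[1]:hi[1],lo[0]:hi[0]]
    v,f=fit([(p,k)],bar(z0),[e[0],e[1],np.pi/2-.03]); print(n,v,f,"offset",v[:2]-np.array(e)[:2])
E
```

```text
31.3 [0.4605 0.0754 0.144 ] [-0.4  0.7 -1.1] rake in tray [-0.1097  0.1017] q6 1.61
wrist [[-24, 50, -29, 57, 90], [66, 50, 55, 57, 90], [-65, 77, -67, 83, 92], [25, 77, 17, 83, 93], [-97, 103, -98, 107, 8], [-62, 105, -65, 109, 110], [27, 105, 19, 109, 102], [-86, 132, -88, 135, 125], [4, 133, -3, 135, 114], [-50, 159, -54, 160, 126], [39, 159, 30, 160, 117], [-97, 161, -98, 161, 15], [-98, 176, -98, 176, 12]]
scene [[-20, 43, -2, 29, 7], [69, 43, 85, 29, 8], [-60, 69, -41, 54, 6], [29, 70, 46, 56, 8], [-59, 98, -40, 83, 7], [30, 99, 47, 84, 8], [-82, 127, -63, 111, 6], [7, 127, 24, 111, 7], [-47, 153, -29, 137, 7], [43, 154, 60, 138, 7]]
side [[67, 49, 54, 65, 5], [-22, 50, -33, 66, 5], [26, 77, 13, 92, 5], [-64, 78, -75, 93, 6], [-61, 105, -71, 120, 7], [28, 107, 16, 122, 5], [5, 133, -7, 147, 6], [-85, 133, -95, 147, 8], [41, 160, 28, 174, 6], [-50, 161, -60, 175, 7]]
[[ 2.030e-02  9.998e-01 -3.000e-04]
 [ 9.998e-01 -2.030e-02  4.000e-04]
 [ 3.000e-04 -3.000e-04 -1.000e+00]]
scene [0.45887138 0.07584064 1.56522542] 0.4600548359648293 offset [-0.00181494  0.00065398]
side [0.46770415 0.07319671 1.5618801 ] 0.7092043155765341 offset [ 0.00701782 -0.00198994]
```

Request:
send_rows --rows '[{"dp":[0.002,-0.001,-0.03],"angular":[0,0,-0.2],"grip":-1},{"dp":[0,0,-0.03],"angular":[0,0,0],"grip":-1},{"dp":[0,0,-0.008],"angular":[0,0,0],"grip":-1},{"dp":[0,0,0],"angular":[0,0,0],"grip":-1}]'

```text
clock: 32.05
ee_pos: [0.4626, 0.0739, 0.0762]
orientation: [0.716, 0.698, -0.0, -0.0]
wrist_force: [-0.3, 0.0, -1.3]
gripper_width: 0.203
finger_force: 60.0
```

Request:
send_rows --rows '[{"dp":[0,0,-0.004],"angular":[0,0,0],"grip":-1},{"dp":[0,0,-0.002],"angular":[0,0,0],"grip":-1}]'

```text
clock: 32.3
ee_pos: [0.4637, 0.0739, 0.0711]
orientation: [0.716, 0.698, 0.001, 0.001]
wrist_force: [0.5, 0.4, -1.6]
gripper_width: 0.198
finger_force: 60.0
```

```bash
python3 num.py
```

```text
32.3 [0.4637 0.0739 0.0711] [ 0.5  0.4 -1.6] rake in tray [-0.1064  0.1003] q6 1.62
wrist [[66, 50, 51, 61, 129], [-24, 54, -31, 63, 75], [-65, 78, -68, 86, 164], [25, 78, 14, 86, 148], [-62, 106, -66, 111, 191], [27, 106, 16, 111, 170], [-97, 110, -98, 116, 7], [-86, 133, -88, 136, 219], [3, 133, -6, 136, 208], [-97, 152, -98, 153, 5], [-50, 159, -55, 160, 245], [39, 159, 27, 160, 210], [-97, 162, -98, 163, 16], [-97, 174, -98, 174, 14], [-117, 178, -116, 178, 20], [-112, 186, -112, 184, 13]]
scene [[-20, 43, -2, 29, 9], [69, 43, 85, 29, 8], [29, 70, 46, 56, 8], [-60, 71, -41, 57, 6], [-59, 98, -40, 83, 7], [30, 99, 47, 84, 8], [-82, 127, -63, 111, 6], [7, 127, 24, 111, 7], [-47, 153, -29, 137, 7], [43, 154, 60, 138, 7]]
side [[67, 49, 54, 65, 5], [-22, 50, -33, 66, 5], [26, 77, 13, 92, 5], [-64, 78, -75, 93, 6], [-61, 105, -71, 120, 7], [28, 106, 16, 121, 6], [5, 133, -7, 147, 6], [40, 161, 28, 175, 5], [-50, 161, -60, 175, 7]]
```

Request:
send_rows --rows '[{"dp":[-0.0008,0,-0.003],"angular":[0,0,0],"grip":-1},{"dp":[0,0,-0.003],"angular":[0,0,0],"grip":-1},{"dp":[0,0,-0.002],"angular":[0,0,0],"grip":-1},{"dp":[0,0,0],"angular":[0,0,0],"grip":-1}]'

```text
clock: 32.95
ee_pos: [0.4618, 0.0739, 0.062]
orientation: [0.716, 0.698, -0.0, -0.0]
wrist_force: [0.1, 0.4, -1.8]
gripper_width: 0.204
finger_force: 60.0
```

Request:
send_rows --rows '[{"dp":[0.004,-0.0001,0],"angular":[0,0,0],"grip":-1},{"dp":[0.006,-0.0001,0],"angular":[0,0,0],"grip":-1},{"dp":[0.006,-0.0002,0],"angular":[0,0,0],"grip":-1},{"dp":[0.006,-0.0002,0],"angular":[0,0,0],"grip":-1},{"dp":[0.006,-0.0001,0],"angular":[0,0,0],"grip":-1},{"dp":[0.006,-0.0002,0],"angular":[0,0,0],"grip":-1},{"dp":[0.006,-0.0001,0],"angular":[0,0,0],"grip":-1},{"dp":[0.006,-0.0002,0],"angular":[0,0,0],"grip":-1}]'

```text
clock: 33.95
ee_pos: [0.5054, 0.0727, 0.0616]
orientation: [0.716, 0.698, -0.002, -0.002]
wrist_force: [-6.6, -0.0, 2.0]
gripper_width: 0.202
finger_force: 60.5
```

Request:
send_rows --rows '[{"dp":[0.006,-0.0002,0],"angular":[0,0,0],"grip":-1},{"dp":[0.006,-0.0001,0],"angular":[0,0,0],"grip":-1},{"dp":[0.006,-0.0002,0],"angular":[0,0,0],"grip":-1},{"dp":[0.006,-0.0001,0],"angular":[0,0,0],"grip":-1},{"dp":[0.006,-0.0002,0],"angular":[0,0,0],"grip":-1},{"dp":[0.005,-0.0001,0],"angular":[0,0,0],"grip":-1},{"dp":[0.004,-0.0001,0],"angular":[0,0,0],"grip":-1},{"dp":[0.002,-0.0001,0],"angular":[0,0,0],"grip":-1}]'

```text
clock: 34.95
ee_pos: [0.5455, 0.0716, 0.0612]
orientation: [0.716, 0.698, -0.003, -0.003]
wrist_force: [-7.4, 0.6, 2.4]
gripper_width: 0.206
finger_force: 60.4
```

```bash
python3 num.py
```

```text
34.95 [0.5455 0.0716 0.0612] [-7.4  0.6  2.4] rake in tray [-0.0246  0.1   ] q6 1.61
wrist [[83, 51, 73, 61, 155], [83, 78, 73, 86, 174], [-7, 106, -8, 111, 210], [83, 106, 73, 111, 208], [-35, 130, -34, 134, 10], [-7, 133, -8, 136, 250], [83, 133, 73, 136, 230], [-7, 159, -8, 160, 285], [83, 160, 73, 161, 263], [-35, 169, -34, 169, 30], [-17, 182, -17, 181, 5], [-29, 185, -28, 183, 21]]
scene [[-2, 41, 15, 27, 9], [87, 42, 103, 28, 8], [-2, 69, 15, 55, 6], [86, 70, 102, 56, 10], [-3, 98, 15, 83, 8], [87, 99, 102, 83, 10], [-4, 126, 14, 111, 9], [87, 126, 103, 111, 8], [-4, 154, 14, 138, 8], [87, 154, 102, 137, 8]]
side [[84, 49, 71, 65, 6], [84, 79, 71, 94, 6], [84, 105, 70, 120, 6], [84, 135, 70, 149, 5], [84, 161, 71, 175, 6]]
```

Request:
send_rows --rows '[{"dp":[0.003,-0.0001,0],"angular":[0,0,0],"grip":-1},{"dp":[0.003,-0.0001,0],"angular":[0,0,0],"grip":-1},{"dp":[0.003,0,0],"angular":[0,0,0],"grip":-1},{"dp":[0.002,-0.0001,0],"angular":[0,0,0],"grip":-1},{"dp":[0.002,0,0],"angular":[0,0,0],"grip":-1},{"dp":[0.001,0,0],"angular":[0,0,0],"grip":-1},{"dp":[0.001,0,0],"angular":[0,0,0],"grip":-1}]'

```text
clock: 35.98
ee_pos: [0.5598, 0.0712, 0.0611]
orientation: [0.716, 0.698, -0.003, -0.003]
wrist_force: [-7.8, -0.6, 2.3]
gripper_width: 0.201
finger_force: 60.6
```

Request:
send_rows --rows '[{"dp":[0.001,0,0],"angular":[0,0,0],"grip":-1}]'

```text
clock: 36.1
ee_pos: [0.5604, 0.0712, 0.0611]
orientation: [0.716, 0.698, -0.004, -0.003]
wrist_force: [-9.9, -1.1, 4.6]
gripper_width: 0.204
finger_force: 60.6
```

Request:
send_rows --rows '[{"dp":[0.001,0,0],"angular":[0,0,0],"grip":-1}]'

```text
clock: 36.22
ee_pos: [0.5605, 0.0712, 0.061]
orientation: [0.716, 0.698, -0.004, -0.004]
wrist_force: [-12.4, -0.2, 4.6]
gripper_width: 0.203
finger_force: 60.9
```

```bash
python3 num.py
```

```text
36.225 [0.5605 0.0712 0.061 ] [-12.4  -0.2   4.6] rake in tray [-0.0095  0.1   ] q6 1.61
wrist [[98, 50, 88, 61, 164], [97, 78, 88, 86, 179], [98, 105, 88, 111, 203], [8, 106, 6, 111, 218], [-20, 130, -19, 134, 9], [8, 133, 7, 136, 244], [98, 133, 88, 136, 231], [8, 159, 7, 160, 281], [97, 160, 88, 161, 261], [-20, 162, -19, 162, 21], [-20, 171, -19, 171, 8], [-14, 185, -14, 183, 19]]
scene [[11, 42, 29, 29, 9], [101, 43, 116, 29, 9], [12, 69, 30, 55, 8], [101, 72, 116, 58, 8], [12, 97, 29, 82, 7], [100, 100, 115, 84, 4], [11, 125, 29, 109, 7], [100, 127, 116, 111, 5], [11, 153, 28, 137, 7], [100, 155, 115, 139, 5]]
side [[99, 49, 85, 65, 6], [98, 79, 85, 94, 4], [98, 105, 85, 120, 5], [98, 135, 85, 149, 6], [98, 162, 85, 176, 6]]
```

Request:
send_rows --rows '[{"dp":[0.0015,0,0],"angular":[0,0,0],"grip":-1},{"dp":[0.0015,0,0],"angular":[0,0,0],"grip":-1}]'

```text
clock: 36.62
ee_pos: [0.5609, 0.0713, 0.0605]
orientation: [0.716, 0.698, -0.006, -0.006]
wrist_force: [-15.3, -1.1, 7.6]
gripper_width: 0.202
finger_force: 61.4
```

Request:
send_rows --rows '[{"dp":[0.0015,0,0],"angular":[0,0,0],"grip":-1}]'

```text
clock: 36.75
ee_pos: [0.5611, 0.0713, 0.0603]
orientation: [0.716, 0.698, -0.007, -0.007]
wrist_force: [-18.0, 0.6, 9.7]
gripper_width: 0.201
finger_force: 61.7
```

Request:
send_rows --rows '[{"dp":[-0.005,0,0],"angular":[0,0,0],"grip":-1},{"dp":[-0.008,0.0002,0],"angular":[0,0,0],"grip":-1},{"dp":[0,0,0],"angular":[0,0,0],"grip":-1},{"dp":[0,0,0.02],"angular":[0,0,0],"grip":-1},{"dp":[0,0,0.04],"angular":[0,0,0],"grip":-1},{"dp":[0,0,0.04],"angular":[0,0,0],"grip":-1},{"dp":[-0.01,-0.04,0.04],"angular":[0,0,0],"grip":-1},{"dp":[-0.01,-0.05,0],"angular":[0,0,10.5],"grip":-1}]'

```text
clock: 37.75
ee_pos: [0.5426, -0.0191, 0.2079]
orientation: [0.647, 0.762, 0.003, 0.005]
wrist_force: [0.6, -0.1, -2.3]
gripper_width: 0.206
finger_force: 60.1
```

Request:
send_rows --rows '[{"dp":[-0.01,-0.05,0],"angular":[0,0,10.5],"grip":-1},{"dp":[-0.01,-0.05,0],"angular":[0,0,10.5],"grip":-1},{"dp":[-0.01,-0.05,0],"angular":[0,0,10.5],"grip":-1},{"dp":[-0.01,-0.05,0],"angular":[0,0,10.5],"grip":-1},{"dp":[-0.01,-0.05,0],"angular":[0,0,10.5],"grip":-1},{"dp":[-0.01,-0.04,0],"angular":[0,0,10.5],"grip":-1},{"dp":[-0.01,-0.02,0],"angular":[0,0,10.5],"grip":-1},{"dp":[0,0,0],"angular":[0,0,10.5],"grip":-1}]'

```text
clock: 38.75
ee_pos: [0.4687, -0.3289, 0.2031]
orientation: [-0.023, 1.0, -0.001, 0.001]
wrist_force: [0.3, -0.2, -2.4]
gripper_width: 0.204
finger_force: 60.0
```

Request:
send_rows --rows '[{"dp":[0,0,0],"angular":[0,0,10.5],"grip":-1},{"dp":[0,0,0],"angular":[0,0,0],"grip":-1}]'

```text
clock: 39.0
ee_pos: [0.4691, -0.3269, 0.203]
orientation: [-0.111, 0.994, -0.001, 0.001]
wrist_force: [0.4, -0.4, -1.1]
gripper_width: 0.203
finger_force: 60.1
```

```bash
python3 num.py | cut -c1-600; python3 -c "
from h import *
s=sense();M=R.from_quat(s['orientation']).as_matrix();print(M.round(4),np.degrees(np.arctan2(M[1,0],M[0,0]))%360, np.array([.4512,-.3314,.0637])-s['ee_pos'])"
```

```text
39.0 [ 0.4691 -0.3269  0.203 ] [ 0.4 -0.4 -1.1] rake in tray [-0.0908 -0.3003] q6 -0.95
wrist [[7, 44, -1, 27, 39], [8, 72, -1, 53, 37], [8, 100, -1, 80, 36], [7, 128, -1, 106, 35], [96, 157, 83, 134, 14]]
scene [[11, 42, 29, 29, 9], [100, 43, 116, 29, 8], [12, 69, 29, 55, 9], [101, 72, 116, 58, 6], [12, 97, 29, 82, 7], [100, 100, 115, 84, 4], [11, 125, 29, 109, 7], [100, 127, 116, 111, 5], [11, 153, 28, 137, 7], [100, 155, 116, 138, 6]]
side [[99, 49, 85, 65, 6], [8, 52, -4, 67, 5], [99, 78, 85, 93, 6], [8, 78, -4, 93, 6], [98, 105, 85, 120, 5], [8, 105, -3, 120, 6], [99, 134, 85, 148, 5], [8, 134, -3, 148, 5], [98, 162, 85, 176, 6], [9, 162, -3, 175, 8]]
[[-9.751e-01 -2.218e-01  9.000e-04]
 [-2.218e-01  9.751e-01 -8.000e-04]
 [-7.000e-04 -1.000e-03 -1.000e+00]] 192.81328151112766 [-0.01751423 -0.00513469 -0.13899521]
```

Request:
send_rows --rows '[{"dp":[-0.0175,-0.005,0],"angular":[0,0,1.2],"grip":-1},{"dp":[0,0,0],"angular":[0,0,0],"grip":-1},{"dp":[0,0,-0.04],"angular":[0,0,0],"grip":-1},{"dp":[0,0,-0.04],"angular":[0,0,0],"grip":-1},{"dp":[0,0,-0.02],"angular":[0,0,0],"grip":-1},{"dp":[0,0,0],"angular":[0,0,0],"grip":-1}]'

```text
clock: 39.9
ee_pos: [0.4499, -0.3296, 0.1005]
orientation: [-0.123, 0.992, 0.002, -0.001]
wrist_force: [-0.6, 0.3, -0.9]
gripper_width: 0.201
finger_force: 59.9
```

```bash
python3 -c "
from h import *
s=sense();M=R.from_quat(s['orientation']).as_matrix();print(s['clock'],M.round(4),np.degrees(np.arctan2(M[1,0],M[0,0]))%360, np.array([.4512,-.3314,.0637])-s['ee_pos'],s['wrist_force'])
a=cap('scene');h=cv2.cvtColor(a['color'],cv2.COLOR_RGB2HSV); m=cv2.inRange(h,*OR); l=np.zeros_like(m);l[190:245,145:200]=m[190:245,145:200];print(cv2.boundingRect(l))
z=s['ee_pos'][2]-.0517
print(fit([(a,l)],bar(z),[.4505,-.331,.24]))"
```

```text
39.9 [[-0.9699 -0.2436 -0.0027]
 [-0.2436  0.9699  0.003 ]
 [ 0.0019  0.0035 -1.    ]] 194.09879605003923 [ 0.00129042 -0.00184946 -0.03678945] [-0.57373159  0.34495565 -0.87836723]
(149, 194, 44, 35)
(array([ 0.45131033, -0.32834876,  0.22633888]), np.float64(0.31610275689223055))
```

Request:
send_rows --rows '[{"dp":[0.0013,-0.0018,0],"angular":[0,0,0],"grip":-1},{"dp":[0,0,-0.01],"angular":[0,0,0],"grip":-1},{"dp":[0,0,-0.01],"angular":[0,0,0],"grip":-1},{"dp":[0,0,-0.008],"angular":[0,0,0],"grip":-1},{"dp":[0,0,0],"angular":[0,0,0],"grip":-1}]'

```text
clock: 40.58
ee_pos: [0.4511, -0.3319, 0.0731]
orientation: [-0.123, 0.992, 0.001, -0.001]
wrist_force: [-0.4, 1.1, -1.6]
gripper_width: 0.202
finger_force: 60.0
```

Request:
send_rows --rows '[{"dp":[0,0,-0.004],"angular":[0,0,0],"grip":-1},{"dp":[0,0,-0.002],"angular":[0,0,0],"grip":-1},{"dp":[0,0,0],"angular":[0,0,0],"grip":-1}]'

```text
clock: 40.95
ee_pos: [0.452, -0.3327, 0.0683]
orientation: [-0.123, 0.992, 0.0, -0.0]
wrist_force: [-0.1, -0.2, -2.7]
gripper_width: 0.201
finger_force: 60.0
```

Request:
send_rows --rows '[{"dp":[-0.0006,0.001,-0.002],"angular":[0,0,0],"grip":-1},{"dp":[0,0,-0.002],"angular":[0,0,0],"grip":-1},{"dp":[0,0,0],"angular":[0,0,0],"grip":-1}]'

```text
clock: 41.32
ee_pos: [0.4514, -0.3317, 0.0644]
orientation: [-0.123, 0.992, 0.0, 0.0]
wrist_force: [0.2, -0.8, -1.2]
gripper_width: 0.203
finger_force: 60.2
```

Request:
send_rows --rows '[{"dp":[0,0,-0.001],"angular":[0,0,0],"grip":-1},{"dp":[0,0,0],"angular":[0,0,0],"grip":-1}]'

```text
clock: 41.58
ee_pos: [0.4513, -0.3319, 0.0638]
orientation: [-0.123, 0.992, -0.0, -0.0]
wrist_force: [-1.9, 0.6, 2.4]
gripper_width: 0.204
finger_force: 60.8
```

Seated, with upward contact force beginning. I release slowly, rise and check.

Request:
send_rows --rows '[{"dp":[0,0,0],"angular":[0,0,0],"grip":-0.4},{"dp":[0,0,0],"angular":[0,0,0],"grip":0},{"dp":[0,0,0],"angular":[0,0,0],"grip":0.5},{"dp":[0,0,0],"angular":[0,0,0],"grip":1},{"dp":[0,0,0],"angular":[0,0,0],"grip":1},{"dp":[0,0,0],"angular":[0,0,0],"grip":1}]'

```text
clock: 42.32
ee_pos: [0.4514, -0.3317, 0.0633]
orientation: [-0.123, 0.992, -0.0, 0.0]
wrist_force: [0.3, 0.7, 0.2]
gripper_width: 0.996
finger_force: 0.0
```

Request:
send_rows --rows '[{"dp":[0,0,0.02],"angular":[0,0,0],"grip":1},{"dp":[0,0,0.03],"angular":[0,0,0],"grip":1},{"dp":[0,0,0.05],"angular":[0,0,0],"grip":1},{"dp":[0,0,0.05],"angular":[0,0,0],"grip":1},{"dp":[-0.02,-0.03,0.03],"angular":[0,0,0],"grip":1},{"dp":[-0.02,-0.03,0],"angular":[0,0,0],"grip":1},{"dp":[0,0,0],"angular":[0,0,0],"grip":1}]'

```text
clock: 43.2
ee_pos: [0.4106, -0.3935, 0.244]
orientation: [-0.122, 0.993, -0.001, 0.0]
wrist_force: [0.7, 1.1, -0.8]
gripper_width: 1.001
finger_force: 0.0
```

```bash
python3 num.py | cut -c1-650
python3 - <<'E'
from h import *
p=cap("wrist"); h=cv2.cvtColor(p["color"],cv2.COLOR_RGB2HSV); m=cv2.inRange(h,*OR)
cs=np.array([proj(p,[.4505+x*.082,-.331+x*.02,.05]) for x in(-1,1)]); lo=np.maximum((cs.min(0)-10).astype(int),0); hi=(cs.max(0)+10).astype(int)
k=np.zeros_like(m); k[lo[1]:hi[1],lo[0]:hi[0]]=m[lo[1]:hi[1],lo[0]:hi[0]]
print("wrist",fit([(p,k)],bar(.012),[.4505,-.331,.24]))
a=cap("scene");h=cv2.cvtColor(a['color'],cv2.COLOR_RGB2HSV); m=cv2.inRange(h,*OR); l=np.zeros_like(m);l[208:245,148:198]=m[208:245,148:198];print(cv2.boundingRect(l))
print(fit([(a,l)],bar(.012),[.452,-.330,.0]))
for L,z in(("weight_large",0),("weight_mid",0),("weight_small",0)): print(L,[at(a,d["point"],z)[:2].round(3) for d in pinpoint(L,a)[:1]])
E
```

```text
43.2 [ 0.4106 -0.3935  0.244 ] [ 0.7  1.1 -0.8] rake in tray [-0.1475 -0.3684] q6 -1.12
wrist [[7, 129, -3, 106, 23], [8, 156, -2, 132, 20]]
scene [[12, 43, 29, 29, 8], [100, 43, 116, 29, 8], [12, 69, 29, 55, 9], [101, 72, 116, 57, 7], [12, 97, 29, 82, 7], [100, 100, 115, 84, 4], [11, 125, 29, 109, 7], [100, 127, 116, 111, 5], [11, 153, 28, 137, 7], [100, 155, 116, 138, 6]]
side [[98, 51, 84, 67, 4], [8, 52, -4, 67, 5], [98, 78, 84, 93, 5], [8, 78, -4, 93, 6], [8, 105, -3, 120, 6], [99, 106, 85, 121, 4], [8, 134, -3, 148, 5], [98, 135, 85, 149, 6], [98, 162, 85, 176, 6], [9, 162, -3, 175, 8]]
wrist (array([ 0.45170339, -0.33049956,  0.25988068]), np.float64(0.08044942060757909))
(150, 208, 44, 33)
(array([ 0.45252918, -0.33144579,  0.23956758]), np.float64(0.2799376183580261))
weight_large [array([ 0.648, -0.264])]
weight_mid [array([0.654, 0.352])]
weight_small [array([0.607, 0.055])]
```

```bash
python3 -c "
from cell import *
print(job_done())"
```

```text
the job is handed in; nothing more can be done
None
```

The job is handed in at about 43 s of the 67 s allowed: all five rods lie one to a groove against the yellow stop and the rake is back on its stand. The pen and the small weight were not re-measured at the end, and the large and middle weights measured within about 13 mm of where they started, with no contact noticed.

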